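# Assemble the sample filter on its stand

### The arm

A 7-joint arm with a two-finger parallel gripper is mounted at the origin on the work surface. World frame = base frame: x ahead of the robot, y to its left, z up, the work surface at z = 0. Lengths are in m, angles in rad, forces in N, time in s.
With the tool pointing down it reaches from about 0.425 to 0.925 m from the base axis. Payload 6.8 kg.
Tool frame: the origin (TCP) lies on the front face of the gripper's body, between the roots of the fingers; the fingertips stand 73 mm ahead of it and the grasp point (between the pads) lies 54 mm ahead of it; z points along the fingers, y is the line along which they close (so a half turn about z gives the same grasp; the last joint's range is limited). The gripper opens to 85 mm and grips with 20 to 120 N. Pads are 22 mm wide; open, the fingers measure 114 mm over their backs; the gripper's body (76 mm by 85 mm) begins 54 mm behind the grasp point. The pads swing forward as they close: fully open they stand 13 mm farther back than shut.
Start: joints at [-1.366, 0.477, 0.022, 1.555, -0.011, 1.109, -0.083], TCP at [0.208, 0.642, 0.304] pointing down, gripper open.
Joint ranges: [-2.96, 2.96], [-0.34, 2.1], [-1.41, 1.46], [0.24, 2.44], [-1.37, 4.51], [0.17, 1.92], [-2.96, 2.96]. Speed limits (rad/s): [2.39, 2.39, 3.14, 3.14, 3.14, 3.14, 3.14].

### API

Orientations are given as a unit quaternion [w, x, y, z].
In Python, from station import bot, optics gives the robot as it stands.
- The arm moves only by the tool drive_tool, never from a script. Its argument "deltas" is a list of rows, each an object with "gripper": the closure in counts, from 0 (fully open) to 255 (shut); "offset": the shift along the tool's x, y, z in units of 1000 mm (1.0 is 1000 mm), a list of three; "angular": the turn, a rotation vector about the tool's x, y, z in units of 45 degrees (1.0 is 45 degrees), a list of three. In form: [{"gripper": gripper, "offset": [dx, dy, dz], "angular": [rx, ry, rz]}, ...]. A call has 1 to 5 rows; each row is the pose to reach, as a shift and turn from the pose commanded when the call began, along the tool's axes at that moment; what a row does not reach only later rows make up. A row lasts 1/10 s, in which the tool goes at most 50 mm and 8.59 degrees, less where a joint would pass 70% of its speed; a pose out of reach is approached as far as the arm can. A call with a number of a shift or a turn outside -1 to 1 is refused whole. A call with a gripper value outside its range is refused whole. The fingers move at their own pace and stop on an object; "grip_force" is the grip in N (left out, the last holds). Time passes only in rows, so rows that repeat a pose let the fingers close. It gives the time, the measured TCP pose, the force, the opening and the grip force at its end, in the units of the state.
- bot.get_obs(): the state, without advancing time (a new reading comes with each control period).
- optics.read_camera(name): name is "scene" or "top" or "wrist"; returns the picture (400x640x3 uint8, blue, green, red); there is no depth.
- optics.camera_model(name): a dict with "fx", "fy", "cx", "cy" (pixels), "dist" ([k1, k2, p1, p2, k3] as OpenCV has them; the pictures are not rectified), "cam_to_world" (4x4, takes a point from camera to world coordinates). Camera axes: x right, y up, looking along -z (the intrinsics and any distortion apply to the point x, -y, -z); pixel columns grow to the right and rows downward; lengths in m; the calibration is good to about 2 mm. A picture is of the moment at which its call begins: read the wrist's pose just before it. camera_model takes no time and is no camera call; for the wrist camera it gives the pose at the moment of the call.
- bot.hand_in(): hands the job in; it is judged then, once.
The state is a dict: "t": time; "q": joint angles; "joint_vel": joint speeds; "joint_torque": joint torques, N m; "eef_pos": TCP position; "tool_rot": TCP orientation; "contact_force": force on the tool from outside, world axes, zero at the start; "torque": the same for the moment, N m; "gripper_width": opening from 0.0 (shut) to 1.0 (fully open); "grasp_force": force on a finger pad.
Only numpy, scipy, OpenCV 4.12 (cv2) and the standard library are available. Lean on these libraries where they do the work, as an engineer would, in place of code of your own. Each camera call takes 0.05 s, during which the arm holds its last target. There are 200 camera calls.

### The job

Put the sample filter together on its stand, laying the parts centred and level one on another in this order: the perforated steel support screen (over the stand's spigot), the black seal ring, the white funnel cup standing upright, and last the steel cover with its plug in the funnel's mouth. The seal ring is in the sterilising cassette: swing the barred lid back by its black knob past vertical so that it stays open, and leave it open. Do not disturb the jar and the slide box.

Things in the scene. Friction and masses are not known exactly. Their poses are not given: they have to be found in the camera images.
- stand: Aluminium filter stand, fixed to the bench: round foot 90 mm across, narrow neck, flat round seat 54 mm across at 40 mm above the bench, with a central spigot 16 mm across standing 8 mm above the seat. Origin: centre of its underside, on the bench; z up.
- screen: Loose perforated steel support screen: a flat disc 62 mm across and 12 mm thick with a round hole 24 mm across in the middle (it drops over the stand's spigot, 4 mm play all round), 90 g, lying flat on the bench. Origin: centre of its underside; z up. Either face may be up by shape, it need not be turned over.
- seal: Loose black rubber seal ring, 58 mm outside, 40 mm hole, 10 mm thick, 30 g, lying flat on the floor of the cassette, seen between the bars of the lid. Origin: centre of its underside; z up.
- funnel: Loose white plastic funnel cup, open at the top, standing upright on the bench: straight tube 56 mm outside, 48 mm inside, on a foot flange 62 mm across and 6 mm thick with a 28 mm hole; 60 mm tall in all, 80 g. Origin: centre of its underside; z up.
- cover: Loose steel cover standing upright on the bench, 90 g: below, a tapered plug 8 mm deep (30 mm across at the bottom, 38 mm at its top), then a disc 68 mm across from 8 to 13 mm, then a round knob 18 mm across from 13 to 39 mm. Origin: centre of the plug's underside; z up. Seated, the disc lies on the funnel's rim and the plug is inside.
- cassette: Steel sterilising cassette, fixed to the bench: an open tray 130 mm (x) by 150 mm (y) and 35 mm high, walls and floor 4 mm thick. Origin: centre of its underside; x points to the hinge side, away from the robot, y along the hinge, z up. The hinge axis of the lid runs along y at x = +65 mm, z = 35 mm.
- lid (a joint): Angle of the cassette's barred lid (rad): 0 closed, grows as the knob side swings up and over towards the hinge side, stop at 2.2. 1.57 is vertical; past about 1.75 it falls open against its stop and stays, short of 1.55 it falls shut. 120 g, moves freely. The lid is a frame of bars 6 mm thick lying on the rim (35 to 41 mm above the bench), 128 mm long from the hinge.
- lid_knob (a point): Point in the upright black lid knob, 28 mm above the top of the lid's bars and 4 mm below the knob's top, on the knob's axis. The knob is 16 mm across and 32 mm high, at the middle of the lid's free edge. With the lid closed this point lies 122 mm from the hinge axis towards the robot and 34 mm above it. z runs along the knob, x towards the hinge, y along the hinge.
- jar: Bystander: small specimen jar, 48 mm across, 58 mm high, 100 g. Leave it alone. Origin: centre of its underside.
- slidebox: Bystander: flat blue slide box, 35 x 85 mm, 32 mm high, 120 g. Leave it alone. Origin: centre of its underside.
There are look-alikes about, which are no part of the job. Leave any green or purple look-alike of the screen alone.

How it is judged:
By the outcome, as a careful person would: the job done as asked, in the order asked, and still so for the second after the job is handed in, with the robot touching nothing.
It also fails if it takes over 144 s, if anything falls off the work surface, if the arm or the gripper's body presses on something with over 40 N, if the wrist force passes 120 N, or if a joint passes its speed limit or range.

## Working session

There is one attempt and no reset: what is moved stays moved. The work goes in short steps, Python scripts to look and compute and a tool call to move; the robot and the scene stay as the last step left them, time stands still between calls to the robot, and variables do not carry over. Pictures are saved under pics/ and viewed, at most 14 in all, crops included, and the job is handed in when it is done.

Besides the shell and the picture viewer there is one more tool, called after ">>>" as name(argument=value, ...), one argument or row to a line, values as JSON. drive_tool: Moves the arm, as the interface text tells. Its arguments: {"type":"object","properties":{"deltas":{"type":"array"},"grip_force":{"type":"number"}},"required":["deltas"]}

```bash
mkdir -p pics; cat > h.py <<'E'
import numpy as np, cv2
from station import bot, optics
def ray(name,uv,m=None):
    m=m or optics.camera_model(name)
    K=np.array([[m['fx'],0,m['cx']],[0,m['fy'],m['cy']],[0,0,1.]])
    p=cv2.undistortPoints(np.array([[uv]],float),K,np.array(m['dist'],float))[0,0]
    T=np.array(m['cam_to_world']); d=T[:3,:3]@np.array([p[0],-p[1],-1.]); return T[:3,3],d
def onz(name,uv,z,m=None):
    o,d=ray(name,uv,m); return (o+d*(z-o[2])/d[2])
def snap(name,fn):
    m=optics.camera_model(name); im=optics.read_camera(name); cv2.imwrite('pics/'+fn+'.png',im); return im,m
E
python3 - <<'E'
from h import *
for n in ('top','scene','wrist'):
    im,m=snap(n,n+'0'); print(n,np.round(m['cam_to_world'],3).tolist(),m['fx'])
print(bot.get_obs())
E
```

```text
top [[-0.056, 0.976, -0.212, 0.362], [-0.998, -0.056, 0.01, 0.022], [-0.002, 0.212, 0.977, 1.126], [0.0, 0.0, 0.0, 1.0]] 453.81594501754563
scene [[0.602, -0.664, 0.443, 0.878], [0.798, 0.512, -0.317, -0.202], [-0.016, 0.544, 0.839, 0.655], [0.0, 0.0, 0.0, 1.0]] 364.8302526165756
wrist [[0.309, -0.904, -0.295, 0.133], [0.951, 0.293, 0.097, 0.666], [-0.001, -0.311, 0.951, 0.372], [0.0, 0.0, 0.0, 1.0]] 306.58443956937583
{'t': 0.15, 'q': array([-1.36609975,  0.47759077,  0.0223526 ,  1.55623347, -0.01153514,
        1.10929337, -0.08309935]), 'joint_vel': array([-0.00060681, -0.00280132,  0.00062492, -0.00234717,  0.00027577,
       -0.00065072, -0.00028492]), 'joint_torque': array([ 2.72733923e-03, -5.96927583e+01,  1.60979301e+00, -2.81492400e+01,
        1.25801418e-02,  6.57367869e-03,  9.93844878e-06]), 'eef_pos': array([0.20759557, 0.64190446, 0.30315828]), 'tool_rot': array([-7.49059983e-05,  1.55762721e-01,  9.87794253e-01, -6.94696880e-04]), 'contact_force': array([-0.69643464, -1.1938212 ,  0.37015839]), 'torque': array([ 0.00238944, -0.00250489,  0.01138734]), 'grasp_force': 0.0, 'gripper_width': 1.001521934383522}
```

View pics/top0.png

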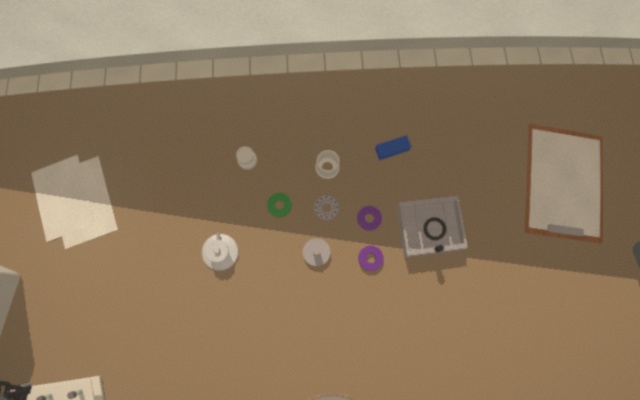

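View pics/scene0.png

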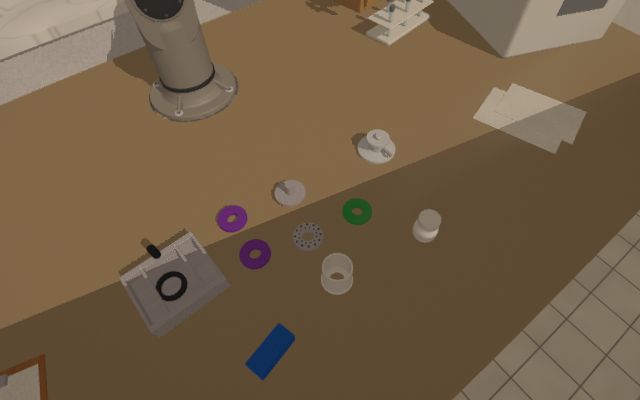

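Top view: stand (220,252), cover (317,252), screen (327,208), funnel (328,165), cassette (433,227) with knob (439,248), jar (246,157), slide box (393,147), decoys green (280,205) and purple (370,218),(371,259). The arm is out of view.

```bash
python3 - <<'E'
from h import *
t=cv2.imread('pics/top0.png'); s=cv2.imread('pics/scene0.png')
cv2.imwrite('pics/tc.png',cv2.resize(t[130:280,195:475],(784,420),interpolation=cv2.INTER_CUBIC))
cv2.imwrite('pics/sc.png',cv2.resize(s[120:340,110:450],None,fx=2.3,fy=2.3,interpolation=cv2.INTER_CUBIC))
E
```

```text
(no output)
```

View pics/tc.png

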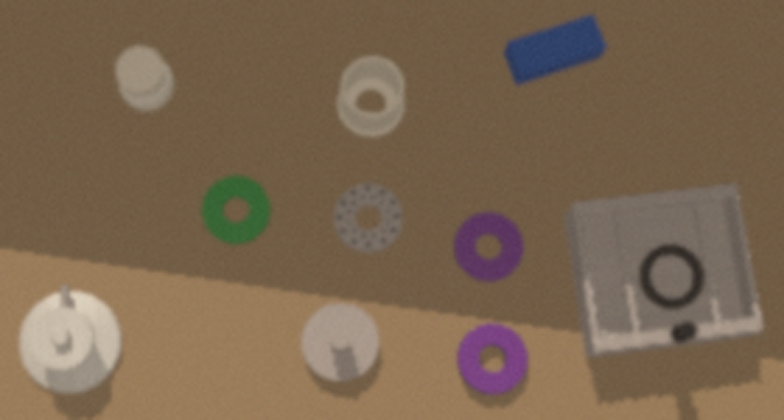

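View pics/sc.png

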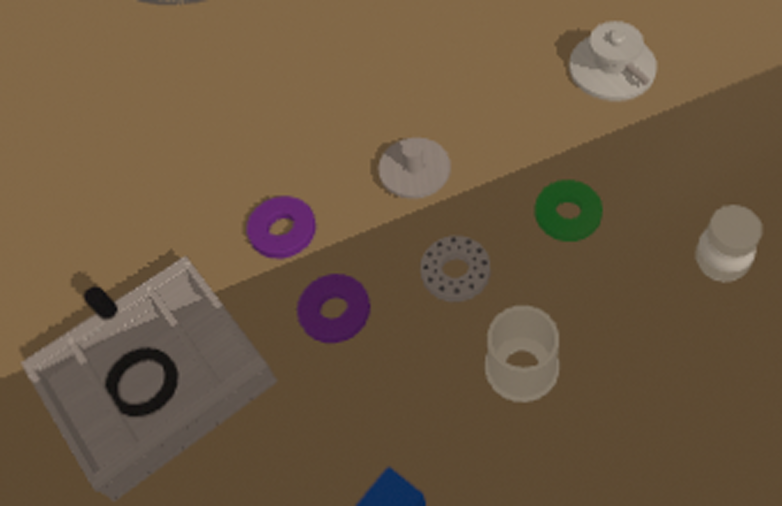

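The crops show the same layout more sharply. The spigot is at (62,335) in the top crop and (617,38) in the scene crop, and the seal is at (671,276) and (142,382). The stand also has a small side stub pointing +x. I'll cast these to points now.

```bash
python3 - <<'E'
from h import *
T=lambda u,v:(195+u/2.8,130+v/2.8); S=lambda u,v:(110+u/2.3,120+v/2.3)
for n,a,b,z in [('screen',(368,217),(455,268),.012),('spigot',(62,335),(617,38),.048),('stand foot',(70,342),(613,65),.006),('seal',(671,276),(142,382),.014),('cover',(340,342),(414,167),.013),('coverknob',(343,332),(411,150),.039),('funnelrim',(371,91),(522,338),.06),('knobtop',(684,332),(95,295),.07)]:
    print(n,onz('top',T(*a),z).round(4),onz('scene',S(*b),z).round(4))
for n,a in [('near L',(592,352)),('near R',(762,326)),('far L',(570,205)),('far R',(738,186))]: print(n,onz('top',T(*a),.035).round(4))
for n,a in [('near L',(185,258)),('near R',(22,365)),('far R',(108,492)),('far L',(275,380))]: print(n,onz('scene',S(*a),.035).round(4))
print(onz('top',T(555,50),.032),onz('top',T(140,68),.058),onz('top',T(488,246),.01),onz('top',T(492,358),.01),onz('top',T(236,210),.01))
from scipy.spatial.transform import Rotation as R
o=bot.get_obs();q=o['tool_rot'];Rm=R.from_quat(np.roll(q,-1)).as_matrix();print(Rm.round(3))
m=optics.camera_model('wrist');Tt=np.eye(4);Tt[:3,:3]=Rm;Tt[:3,3]=o['eef_pos'];print((np.linalg.inv(Tt)@np.array(m['cam_to_world'])).round(4))
E
```

```text
screen [ 0.5656 -0.0207  0.012 ] [ 0.5723 -0.0209  0.012 ]
spigot [0.4716 0.2471 0.048 ] [0.477  0.2477 0.048 ]
stand foot [0.4693 0.2488 0.006 ] [0.4753 0.2499 0.006 ]
seal [ 0.4964 -0.2865  0.014 ] [ 0.5039 -0.2853  0.014 ]
cover [0.456  0.0106 0.013 ] [0.4613 0.0115 0.013 ]
coverknob [0.4622 0.0078 0.039 ] [0.4606 0.0115 0.039 ]
funnelrim [ 0.6681 -0.0285  0.06  ] [ 0.6761 -0.0293  0.06  ]
knobtop [ 0.4418 -0.277   0.07  ] [ 0.4463 -0.2775  0.07  ]
near L [ 0.4325 -0.2048  0.035 ]
near R [ 0.4451 -0.3567  0.035 ]
far L [ 0.5619 -0.1977  0.035 ]
far R [ 0.5702 -0.3502  0.035 ]
near L [ 0.4344 -0.2054  0.035 ]
near R [ 0.4439 -0.3547  0.035 ]
far R [ 0.58  -0.339  0.035]
far L [ 0.5784 -0.1976  0.035 ]
[ 0.70548962 -0.19869555  0.032     ] [0.70146607 0.17287084 0.058     ] [ 0.53367189 -0.12584405  0.01      ] [ 0.43445318 -0.12144493  0.01      ] [0.57902139 0.09663156 0.01      ]
[[-0.951  0.308 -0.   ]
 [ 0.308  0.951 -0.001]
 [-0.    -0.001 -1.   ]]
[[-9.000e-04  9.506e-01  3.106e-01  7.870e-02]
 [ 1.000e+00  9.000e-04 -0.000e+00 -5.000e-04]
 [-3.000e-04  3.106e-01 -9.506e-01 -6.920e-02]
 [ 0.000e+00  0.000e+00  0.000e+00  1.000e+00]]
```

>>> drive_tool(
  deltas=[
    {"gripper": 0,"offset": [-0.187,-0.147,0.0],"angular": [0,0,-0.3987]},
    {"gripper": 0,"offset": [-0.187,-0.147,0.0],"angular": [0,0,-0.3987]},
    {"gripper": 0,"offset": [-0.187,-0.147,0.0],"angular": [0,0,-0.3987]},
    {"gripper": 0,"offset": [-0.187,-0.147,0.0],"angular": [0,0,-0.3987]},
    {"gripper": 0,"offset": [-0.187,-0.147,0.0],"angular": [0,0,-0.3987]},
  ],
)

```text
t: 0.65
eef_pos: [0.3423, 0.4416, 0.3037]
tool_rot: [0.0, 0.001, 1.0, -0.001]
contact_force: [0.0, 0.7, 0.7]
gripper_width: 1.002
grasp_force: 0.0
```

>>> drive_tool(
  deltas=[
    {"gripper": 0,"offset": [-0.133,-0.197,0.06],"angular": [0,0,0]},
    {"gripper": 0,"offset": [-0.133,-0.197,0.06],"angular": [0,0,0]},
    {"gripper": 0,"offset": [-0.133,-0.197,0.06],"angular": [0,0,0]},
    {"gripper": 0,"offset": [-0.133,-0.197,0.06],"angular": [0,0,0]},
    {"gripper": 0,"offset": [-0.133,-0.197,0.06],"angular": [0,0,0]},
  ],
)

```text
t: 1.15
eef_pos: [0.4743, 0.2455, 0.2434]
tool_rot: [0.0, 0.0, 1.0, -0.0]
contact_force: [0.3, 0.6, -0.1]
gripper_width: 1.0
grasp_force: 0.0
```

```bash
python3 - <<'E'
from h import *
import pickle
im,m=snap('wrist','w_stand'); pickle.dump(m,open('m_stand.pkl','wb'))
E
```

>>> drive_tool(
  deltas=[
    {"gripper": 0,"offset": [-0.06,-0.2,0.0],"angular": [0,0,0]},
    {"gripper": 0,"offset": [-0.06,-0.2,0.0],"angular": [0,0,0]},
    {"gripper": 0,"offset": [-0.06,-0.2,0.0],"angular": [0,0,0]},
    {"gripper": 0,"offset": [-0.06,-0.2,0.0],"angular": [0,0,0]},
    {"gripper": 0,"offset": [-0.06,-0.2,0.0],"angular": [0,0,0]},
  ],
)

```text
t: 1.7
eef_pos: [0.5345, 0.041, 0.2441]
tool_rot: [0.0, 0.004, 1.0, -0.001]
contact_force: [-0.8, 0.3, -0.6]
gripper_width: 0.998
grasp_force: 0.0
```

>>> drive_tool(
  deltas=[
    {"gripper": 0,"offset": [-0.035,-0.065,0.03],"angular": [0,0,0]},
    {"gripper": 0,"offset": [-0.035,-0.065,0.03],"angular": [0,0,0]},
    {"gripper": 0,"offset": [-0.035,-0.065,0.03],"angular": [0,0,0]},
  ],
)

```text
t: 2.0
eef_pos: [0.5688, -0.021, 0.2124]
tool_rot: [-0.001, 0.003, 1.0, -0.001]
contact_force: [-0.1, -0.9, 0.2]
gripper_width: 1.003
grasp_force: 0.0
```

```bash
python3 - <<'E'
from h import *
import pickle
im,m=snap('wrist','w_scr'); pickle.dump(m,open('m_scr.pkl','wb'))
a=cv2.imread('pics/w_stand.png'); 
cv2.imwrite('pics/mont.png',np.vstack([a,im])[::1,:] if 0 else cv2.resize(np.hstack([a[:, 80:560],im[:,80:560]]),(800,333)))
cv2.imwrite('pics/w_stand2.png',a)
E
```

```text
(no output)
```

View pics/mont.png

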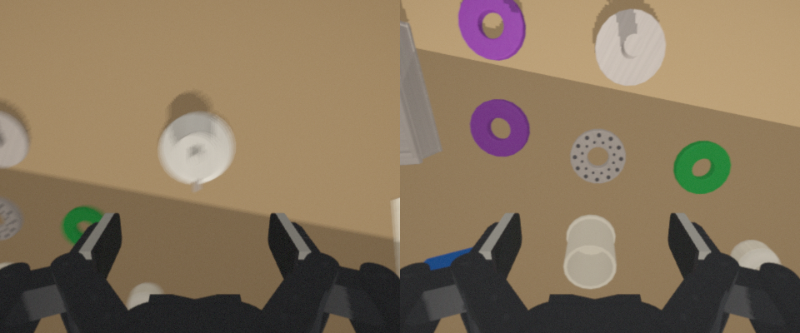

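Left: the stand at (197,147), with its stub towards +x. Right: the screen at (598,156) between green and purple decoys, the funnel at (590,255), and the cover at (630,47). The fingertips are visible in both.

```bash
cat >> h.py <<'E'
def comp(im,mask,seed,name,m,zc):
    n,l,st,c=cv2.connectedComponentsWithStats(mask.astype(np.uint8))
    ks=[k for k in range(1,n) if st[k,4]>60]; k=min(ks,key=lambda k:np.hypot(*(c[k]-seed)))
    ct=max(cv2.findContours((l==k).astype(np.uint8),0,2)[0],key=cv2.contourArea); h=cv2.convexHull(ct)[:,0].astype(float)
    P=np.array([onz(name,p,zc,m) for p in h])[:,:2].astype(np.float32)
    e=cv2.fitEllipse(P*1000); c2,r=cv2.minEnclosingCircle(P)
    return st[k].tolist(),np.round(e[0],1).tolist(),np.round(e[1],1).tolist(),np.round(np.array(c2)*1000,1).tolist()
E
python3 - <<'E'
from h import *
import pickle
def sat(f): 
    im=cv2.imread(f'pics/{f}.png'); h=cv2.cvtColor(im,cv2.COLOR_BGR2HSV); return im,h
im,h=sat('w_scr'); m=pickle.load(open('m_scr.pkl','rb'))
print('hsv', h[187,300],h[56,355],h[100,250],h[187,500],h[330,310],h[40,280])
for th in (60,75,90):
  lo=(h[...,1]<th)&(h[...,2]>50)
  for nm,s,z in [('screen',(318,187),.012),('cover',(356,56),.013),('funnel',(310,300),.06)]:
    print(th,nm,comp(im,lo,s,'wrist',m,z))
im,h=sat('w_stand'); m=pickle.load(open('m_stand.pkl','rb'));print(h[176,316],h[100,300],h[180,290])
for th in (60,75,90): print(comp(im,(h[...,1]<th)&(h[...,2]>50),(316,176),'wrist',m,.006))
cv2.imwrite('pics/st.png',cv2.resize(im[120:240,250:390],None,fx=4,fy=4))
E
```

```text
hsv [ 14  31 155] [ 14  28 204] [ 16  96 146] [ 17  94 147] [ 22  38 173] [ 18  91 187]
60 screen ([284, 155, 67, 65, 3002], [567.7, -18.8], [60.9, 62.2], [567.6, -18.7])
60 cover ([314, 11, 85, 92, 6170], [459.3, 12.5], [67.5, 68.0], [459.1, 12.5])
60 funnel ([276, 258, 64, 89, 4710], [657.8, -27.4], [60.5, 91.8], [657.1, -27.1])
75 screen ([284, 154, 68, 67, 3114], [567.7, -18.8], [61.5, 62.9], [567.6, -19.1])
75 cover ([313, 10, 87, 93, 6282], [459.3, 12.6], [68.0, 68.8], [459.3, 12.6])
75 funnel ([276, 257, 64, 91, 4826], [657.8, -27.4], [60.2, 92.9], [657.2, -26.8])
90 screen ([283, 153, 70, 69, 3307], [568.1, -18.8], [63.0, 64.9], [568.0, -18.5])
90 cover ([310, 9, 91, 100, 6575], [461.1, 12.6], [71.9, 72.9], [462.5, 13.3])
90 funnel ([275, 257, 66, 91, 4998], [658.0, -27.5], [61.8, 94.8], [657.2, -28.5])
[ 22  22 174] [ 18  98 164] [ 21  20 202]
([271, 134, 91, 96, 6226], [477.5, 247.0], [91.7, 99.6], [479.5, 248.1])
([269, 133, 94, 98, 6559], [477.8, 246.9], [93.8, 102.1], [479.8, 249.2])
([269, 133, 95, 99, 6749], [478.0, 246.9], [94.9, 104.5], [480.2, 250.2])
```

View pics/st.png

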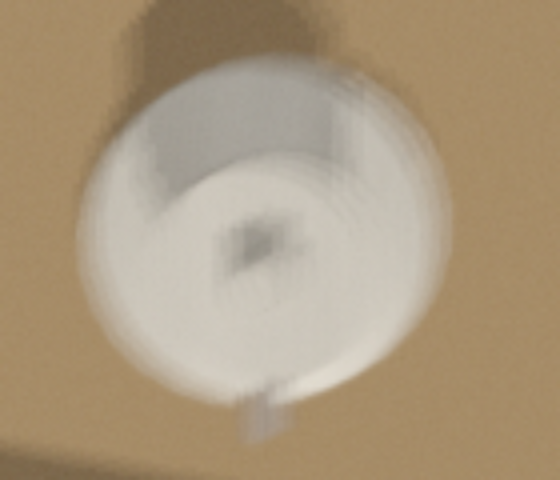

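>>> drive_tool(
  deltas=[
    {"gripper": 0,"offset": [0.001,0.002,0.05],"angular": [0,0,0]},
    {"gripper": 0,"offset": [0.001,0.002,0.1],"angular": [0,0,0]},
    {"gripper": 0,"offset": [0.001,0.002,0.13],"angular": [0,0,0]},
    {"gripper": 0,"offset": [0.001,0.002,0.142],"angular": [0,0,0]},
    {"gripper": 0,"offset": [0.001,0.002,0.142],"angular": [0,0,0]},
  ],
  grip_force=30,
)

```text
t: 2.55
eef_pos: [0.5667, -0.0136, 0.071]
tool_rot: [-0.001, -0.001, 1.0, 0.0]
contact_force: [0.0, 0.7, 0.2]
gripper_width: 1.004
grasp_force: 0.0
```

>>> drive_tool(
  deltas=[
    {"gripper": 255,"offset": [0,0,0],"angular": [0,0,0]},
    {"gripper": 255,"offset": [0,0,0],"angular": [0,0,0]},
    {"gripper": 255,"offset": [0,0,0],"angular": [0,0,0]},
    {"gripper": 255,"offset": [0,0,0],"angular": [0,0,0]},
    {"gripper": 255,"offset": [0,0,0],"angular": [0,0,0]},
  ],
)

```text
t: 3.05
eef_pos: [0.5689, -0.0149, 0.0745]
tool_rot: [0.002, 0.0, 1.0, 0.0]
contact_force: [-1.3, 0.2, 7.3]
gripper_width: 0.7
grasp_force: 30.7
```

>>> drive_tool(
  deltas=[
    {"gripper": 255,"offset": [0,0,-0.02],"angular": [0,0,0]},
    {"gripper": 255,"offset": [0,0,-0.06],"angular": [0,0,0]},
    {"gripper": 255,"offset": [0,0,-0.1],"angular": [0,0,0]},
    {"gripper": 255,"offset": [0,0,-0.1],"angular": [0,0,0]},
    {"gripper": 255,"offset": [0,0,-0.1],"angular": [0,0,0]},
  ],
)

```text
t: 3.55
eef_pos: [0.5685, -0.0149, 0.1741]
tool_rot: [0.002, -0.0, 1.0, 0.0]
contact_force: [-0.6, 0.3, -1.5]
gripper_width: 0.7
grasp_force: 32.9
```

```bash
python3 - <<'E'
from h import *
im,m=snap('wrist','w_g1'); print(bot.get_obs()['eef_pos'])
E
```

```text
[ 0.5675393  -0.01489547  0.17267707]
```

View pics/w_g1.png

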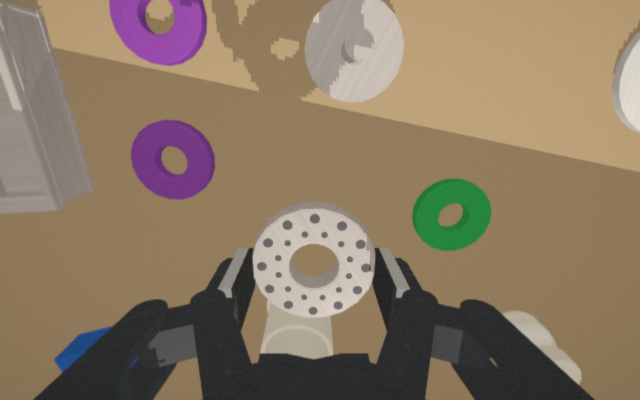

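The screen is held at about (314,260), level between the pads. I'll measure its centre relative to the TCP.

```bash
python3 - <<'E'
from h import *
im=cv2.imread('pics/w_g1.png'); m=optics.camera_model('wrist'); o=bot.get_obs(); print(o['eef_pos'],o['contact_force'])
h=cv2.cvtColor(im,cv2.COLOR_BGR2HSV); mk=(h[...,1]<35)&(h[...,2]>185); mk[:, :252]=0; mk[:,376:]=0; mk[:195]=0; mk[318:]=0
z=o['eef_pos'][2]-.0625
print(comp(im,mk,(314,260),'wrist',m,z))
# hole
hm=np.zeros_like(mk); g=np.mgrid[:400,:640]; d=np.hypot(g[1]-314,g[0]-262)<32; hm=d&(h[...,2]<185)|(d&(h[...,1]>=35)&d)
hm&=np.hypot(g[1]-314,g[0]-262)<29
print(comp(im,hm,(314,262),'wrist',m,z))
E
```

```text
[ 0.5675393  -0.01489547  0.17267707] [ 0.34354024  0.01792773 -2.07662297]
([253, 209, 120, 109, 7051], [566.5, -15.8], [58.8, 60.0], [566.5, -15.5])
([289, 243, 51, 46, 1804], [566.3, -15.5], [24.6, 24.9], [566.3, -15.6])
```

>>> drive_tool(
  deltas=[
    {"gripper": 255,"offset": [0.05,0.13,-0.02],"angular": [0,0,0]},
    {"gripper": 255,"offset": [0.05,0.13,-0.02],"angular": [0,0,0]},
    {"gripper": 255,"offset": [0.05,0.13,-0.02],"angular": [0,0,0]},
    {"gripper": 255,"offset": [0.05,0.13,-0.02],"angular": [0,0,0]},
  ],
)

```text
t: 4.0
eef_pos: [0.5148, 0.1216, 0.1912]
tool_rot: [-0.001, -0.005, 1.0, 0.001]
contact_force: [0.6, -0.1, -0.4]
gripper_width: 0.698
grasp_force: 32.9
```

>>> drive_tool(
  deltas=[
    {"gripper": 255,"offset": [0.065,0.13,0],"angular": [0,0,0]},
    {"gripper": 255,"offset": [0.065,0.13,0],"angular": [0,0,0]},
    {"gripper": 255,"offset": [0.065,0.13,0],"angular": [0,0,0]},
    {"gripper": 255,"offset": [0.065,0.13,0],"angular": [0,0,0]},
    {"gripper": 255,"offset": [0.065,0.13,0],"angular": [0,0,0]},
  ],
)

```text
t: 4.5
eef_pos: [0.4515, 0.2453, 0.1909]
tool_rot: [-0.001, -0.002, 1.0, -0.001]
contact_force: [0.4, -0.7, -0.6]
gripper_width: 0.702
grasp_force: 33.0
```

>>> drive_tool(
  deltas=[
    {"gripper": 255,"offset": [0,0,0],"angular": [0,0,0]},
    {"gripper": 255,"offset": [0,0,0],"angular": [0,0,0]},
    {"gripper": 255,"offset": [0,0,0],"angular": [0,0,0]},
  ],
)

```text
t: 4.8
eef_pos: [0.4531, 0.2435, 0.1917]
tool_rot: [-0.0, 0.001, 1.0, -0.0]
contact_force: [0.3, 0.6, -0.9]
gripper_width: 0.703
grasp_force: 33.0
```

```bash
python3 - <<'E'
from h import *
im,m=snap('wrist','w_st2'); o=bot.get_obs(); print(o['eef_pos'],o['contact_force'])
h=cv2.cvtColor(im,cv2.COLOR_BGR2HSV)
import pickle; pickle.dump(m,open('m_st2.pkl','wb'))
E
```

```text
[0.45295253 0.24377244 0.19177307] [ 0.42212504  0.56298878 -0.66087644]
```

View pics/w_st2.png

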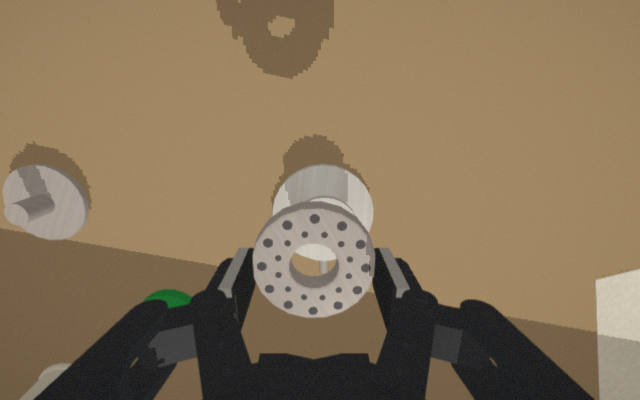

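The held screen is at (314,260), partly hiding the stand behind it at (323,205). I'll step outward so the whole stand is visible.

>>> drive_tool(
  deltas=[
    {"gripper": 255,"offset": [-0.05,0,0],"angular": [0,0,0]},
    {"gripper": 255,"offset": [-0.075,0,0],"angular": [0,0,0]},
    {"gripper": 255,"offset": [-0.075,0,0],"angular": [0,0,0]},
    {"gripper": 255,"offset": [-0.075,0,0],"angular": [0,0,0]},
    {"gripper": 255,"offset": [-0.075,0,0],"angular": [0,0,0]},
  ],
)

```text
t: 5.35
eef_pos: [0.5264, 0.2447, 0.1915]
tool_rot: [-0.001, -0.0, 1.0, -0.0]
contact_force: [0.1, -0.1, -1.2]
gripper_width: 0.699
grasp_force: 33.0
```

```bash
python3 - <<'E'
from h import *
im,m=snap('wrist','w_st3'); o=bot.get_obs(); print(o['eef_pos'])
import pickle; pickle.dump(m,open('m_st3.pkl','wb'))
cv2.imwrite('pics/w_st3c.png',cv2.resize(im[0:200,220:420],None,fx=3,fy=3,interpolation=cv2.INTER_CUBIC))
h=cv2.cvtColor(im,cv2.COLOR_BGR2HSV)
for th in(50,65):
  mk=(h[...,1]<th)&(h[...,2]>60); mk[200:]=0
  print(comp(im,mk,(320,110),'wrist',m,.006))
E
```

```text
[0.52633342 0.24488431 0.19167924]
([267, 72, 110, 122, 9754], [474.7, 250.7], [88.0, 95.2], [476.8, 250.6])
([267, 72, 111, 122, 9864], [474.4, 250.8], [88.8, 94.7], [476.7, 251.1])
```

View pics/w_st3c.png

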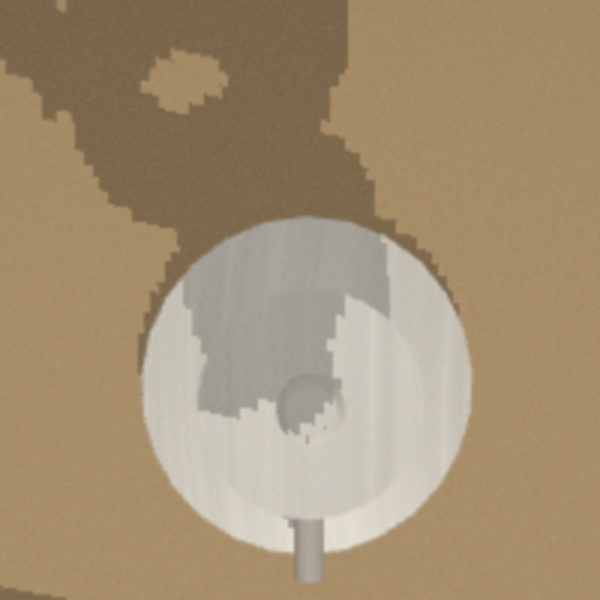

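The stand is fully visible in the crop: spigot centre about (310,406), seat circle centre about (311,404), foot centre about (307,385).

```bash
python3 - <<'E'
from h import *
import pickle; m=pickle.load(open('m_st3.pkl','rb'))
f=lambda u,v:(220+(u-1)/3,(v-1)/3)
print(onz('wrist',f(310,406),.048,m),onz('wrist',f(311,404),.04,m),onz('wrist',f(307,384.5),.006,m),onz('wrist',f(307,384.5),.0,m))
E
```

```text
[0.47115612 0.25043292 0.048     ] [0.4715732  0.25090495 0.04      ] [0.47005132 0.25082672 0.006     ] [0.47057814 0.25098632 0.        ]
```

>>> drive_tool(
  deltas=[
    {"gripper": 255,"offset": [0.03,0.0064,0.02],"angular": [0,0,0]},
    {"gripper": 255,"offset": [0.054,0.0064,0.05],"angular": [0,0,0]},
    {"gripper": 255,"offset": [0.054,0.0064,0.05],"angular": [0,0,0]},
    {"gripper": 255,"offset": [0.054,0.0064,0.05],"angular": [0,0,0]},
    {"gripper": 255,"offset": [0.054,0.0064,0.05],"angular": [0,0,0]},
  ],
)

```text
t: 5.9
eef_pos: [0.4744, 0.2516, 0.1428]
tool_rot: [0.001, -0.0, 1.0, 0.001]
contact_force: [0.9, -0.1, -0.3]
gripper_width: 0.696
grasp_force: 33.1
```

```bash
python3 - <<'E'
from h import *
im,m=snap('wrist','w_st4'); o=bot.get_obs(); print(o['eef_pos'],o['contact_force'])
cv2.imwrite('pics/w_st4c.png',cv2.resize(im[180:340,220:420],None,fx=3.5,fy=3.5,interpolation=cv2.INTER_CUBIC))
E
```

```text
[0.47464602 0.25162143 0.1429437 ] [-0.44278559 -0.29675818 -1.10992956]
```

View pics/w_st4c.png

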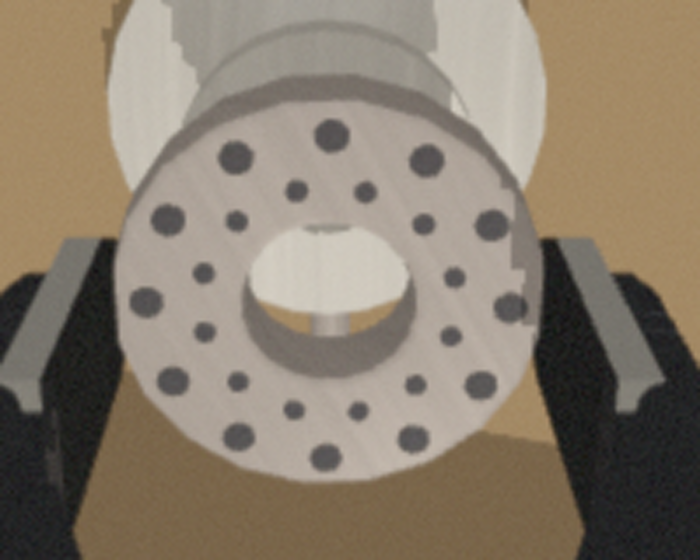

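The spigot shows through the hole, centred in y at crop x about 328. In x I need about −2 mm, then lower onto the seat.

>>> drive_tool(
  deltas=[
    {"gripper": 255,"offset": [0.0023,0,0.0],"angular": [0,0,0]},
    {"gripper": 255,"offset": [0.0023,0,0.012],"angular": [0,0,0]},
    {"gripper": 255,"offset": [0.0023,0,0.02],"angular": [0,0,0]},
    {"gripper": 255,"offset": [0.0023,0,0.025],"angular": [0,0,0]},
    {"gripper": 255,"offset": [0.0023,0,0.025],"angular": [0,0,0]},
  ],
)

```text
t: 6.45
eef_pos: [0.4706, 0.2509, 0.1157]
tool_rot: [-0.001, -0.0, 1.0, -0.001]
contact_force: [0.3, 0.1, -0.6]
gripper_width: 0.697
grasp_force: 33.1
```

>>> drive_tool(
  deltas=[
    {"gripper": 255,"offset": [0,0,0.001],"angular": [0,0,0]},
    {"gripper": 255,"offset": [0,0,0.002],"angular": [0,0,0]},
    {"gripper": 255,"offset": [0,0,0.003],"angular": [0,0,0]},
    {"gripper": 255,"offset": [0,0,0.003],"angular": [0,0,0]},
  ],
)

```text
t: 6.85
eef_pos: [0.4714, 0.2514, 0.1146]
tool_rot: [0.0, -0.0, 1.0, 0.0]
contact_force: [-1.3, -1.2, 6.0]
gripper_width: 0.7
grasp_force: 33.6
```

>>> drive_tool(
  deltas=[
    {"gripper": 0,"offset": [0,0,0],"angular": [0,0,0]},
    {"gripper": 0,"offset": [0,0,0],"angular": [0,0,0]},
    {"gripper": 0,"offset": [0,0,0],"angular": [0,0,0]},
    {"gripper": 0,"offset": [0,0,-0.03],"angular": [0,0,0]},
    {"gripper": 0,"offset": [0,0,-0.08],"angular": [0,0,0]},
  ],
)

```text
t: 7.35
eef_pos: [0.4694, 0.2503, 0.1921]
tool_rot: [-0.003, -0.0, 1.0, -0.002]
contact_force: [0.9, 1.2, 0.4]
gripper_width: 1.001
grasp_force: 0.0
```

>>> drive_tool(
  deltas=[
    {"gripper": 0,"offset": [-0.03,0,-0.01],"angular": [0,0,0]},
    {"gripper": 0,"offset": [-0.03,0,-0.01],"angular": [0,0,0]},
    {"gripper": 0,"offset": [-0.03,0,-0.01],"angular": [0,0,0]},
    {"gripper": 0,"offset": [-0.03,0,-0.01],"angular": [0,0,0]},
  ],
)

```text
t: 7.75
eef_pos: [0.5, 0.2511, 0.2029]
tool_rot: [-0.001, -0.0, 1.0, -0.001]
contact_force: [0.1, -0.0, 0.1]
gripper_width: 0.996
grasp_force: 0.0
```

```bash
python3 - <<'E'
from h import *
im,m=snap('wrist','w_st5'); o=bot.get_obs(); print(o['eef_pos'],o['contact_force'])
cv2.imwrite('pics/w_st5c.png',cv2.resize(im[60:260,220:420],None,fx=3,fy=3,interpolation=cv2.INTER_CUBIC))
import pickle; pickle.dump(m,open('m_st5.pkl','wb'))
E
```

```text
[0.49991428 0.25107027 0.20276845] [-0.30944929 -0.10176516 -0.27424692]
```

View pics/w_st5c.png

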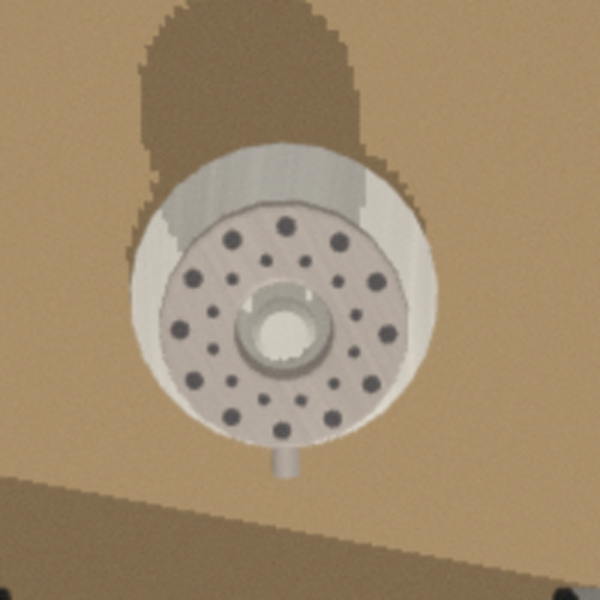

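The screen sits on the seat with its hole concentric around the spigot, both near crop (284,328). Next is the cassette.

>>> drive_tool(
  deltas=[
    {"gripper": 0,"offset": [0,-0.25,-0.04],"angular": [0,0,0]},
    {"gripper": 0,"offset": [0,-0.25,-0.04],"angular": [0,0,0]},
    {"gripper": 0,"offset": [0,-0.25,-0.04],"angular": [0,0,0]},
    {"gripper": 0,"offset": [0,-0.25,-0.04],"angular": [0,0,0]},
    {"gripper": 0,"offset": [0,-0.25,-0.04],"angular": [0,0,0]},
  ],
)

```text
t: 8.3
eef_pos: [0.5, 0.0029, 0.243]
tool_rot: [-0.001, -0.001, 1.0, 0.0]
contact_force: [1.4, 0.2, 1.2]
gripper_width: 1.0
grasp_force: 0.0
```

>>> drive_tool(
  deltas=[
    {"gripper": 0,"offset": [0,-0.24,0],"angular": [0,0,0]},
    {"gripper": 0,"offset": [0,-0.24,0],"angular": [0,0,0]},
    {"gripper": 0,"offset": [0,-0.24,0],"angular": [0,0,0]},
    {"gripper": 0,"offset": [0,-0.24,0],"angular": [0,0,0]},
    {"gripper": 0,"offset": [0,-0.24,0],"angular": [0,0,0]},
  ],
)

```text
t: 8.8
eef_pos: [0.5001, -0.238, 0.2427]
tool_rot: [-0.001, 0.001, 1.0, -0.0]
contact_force: [0.3, -0.4, -0.4]
gripper_width: 0.998
grasp_force: 0.0
```

>>> drive_tool(
  deltas=[
    {"gripper": 0,"offset": [0,-0.045,0],"angular": [0,0,0]},
    {"gripper": 0,"offset": [0,-0.045,0],"angular": [0,0,0]},
    {"gripper": 0,"offset": [0,-0.045,0],"angular": [0,0,0]},
    {"gripper": 0,"offset": [0,-0.045,0],"angular": [0,0,0]},
  ],
)

```text
t: 9.2
eef_pos: [0.5012, -0.2789, 0.2426]
tool_rot: [-0.001, -0.001, 1.0, 0.001]
contact_force: [0.2, 0.1, 0.6]
gripper_width: 1.002
grasp_force: 0.0
```

```bash
python3 - <<'E'
from h import *
import pickle
m=pickle.load(open('m_st5.pkl','rb')); f=lambda u,v:(220+(u-1)/3,60+(v-1)/3)
print('screen',onz('wrist',f(284,324.5),.052,m),'spigot',onz('wrist',f(284,329),.048,m))
im,m=snap('wrist','w_c1'); o=bot.get_obs(); print(o['eef_pos'])
pickle.dump(m,open('m_c1.pkl','wb'))
E
```

```text
screen [0.46909741 0.25075889 0.052     ] spigot [0.47110396 0.25076547 0.048     ]
[ 0.50147798 -0.27863623  0.24278637]
```

View pics/w_c1.png

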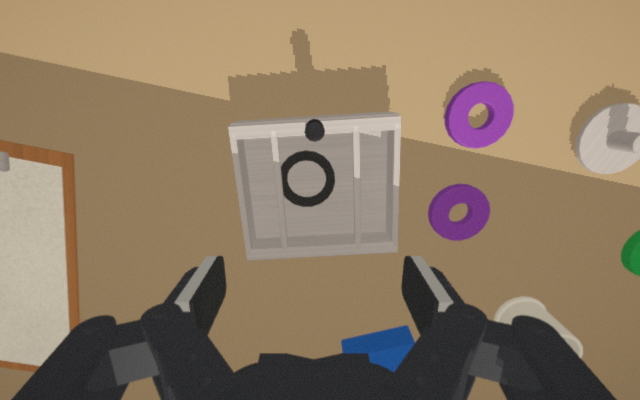

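The cassette is centred. The knob is at (314,131), the seal at (307,178), and the lid corners at about (231,126), (400,115), (397,251) and (248,259).

```bash
python3 - <<'E'
from h import *
import pickle
m=pickle.load(open('m_c1.pkl','rb')); im=cv2.imread('pics/w_c1.png')
k=im.max(2)<60; k[300:]=0; k2=k.copy(); k2[145:]=0; k2[:, :295]=0
n,l,st,c=cv2.connectedComponentsWithStats(k2.astype(np.uint8)); 
for i in range(1,n):
  if st[i,4]>60: print(st[i],c[i],onz('wrist',c[i],.069,m))
k3=k.copy();k3[:145]=0;k3[:,:270]=0;k3[:,345:]=0;k3[215:]=0
print('seal',comp(im,k3,(307,178),'wrist',m,.014))
P=[onz('wrist',p,.041,m) for p in [(231,126),(400,115),(397,251),(248,259)]]
print(np.round(P,4)); print(np.round(onz('wrist',(314,131),.073,m),4))
E
```

```text
[306 120  18  20 288] [314.02430556 129.61805556] [ 0.44515495 -0.27901079  0.069     ]
seal ([282, 151, 52, 55, 1098], [498.8, -286.1], [53.5, 56.5], [498.8, -286.6])
[[ 0.4448 -0.3505  0.041 ]
 [ 0.4355 -0.2056  0.041 ]
 [ 0.5647 -0.1971  0.041 ]
 [ 0.5736 -0.3442  0.041 ]]
[ 0.4458 -0.279   0.073 ]
```

>>> drive_tool(
  deltas=[
    {"gripper": 0,"offset": [0.03,0,0.0],"angular": [0,0,-0.079]},
    {"gripper": 0,"offset": [0.0565,-0.0004,0.03],"angular": [0,0,-0.079]},
    {"gripper": 0,"offset": [0.0565,-0.0004,0.07],"angular": [0,0,-0.079]},
    {"gripper": 0,"offset": [0.0565,-0.0004,0.07],"angular": [0,0,-0.079]},
    {"gripper": 0,"offset": [0.0565,-0.0004,0.07],"angular": [0,0,-0.079]},
  ],
  grip_force=25,
)

```text
t: 9.75
eef_pos: [0.4454, -0.2799, 0.1737]
tool_rot: [-0.0, -0.032, 0.999, 0.0]
contact_force: [-0.3, 0.2, 0.4]
gripper_width: 0.999
grasp_force: 0.0
```

```bash
python3 - <<'E'
from h import *
im,m=snap('wrist','w_c2'); o=bot.get_obs(); print(o['eef_pos'])
k=im.max(2)<60; k[:, :270]=0;k[:,370:]=0
n,l,st,c=cv2.connectedComponentsWithStats(k.astype(np.uint8)); 
for i in range(1,n):
  if st[i,4]>60: print(st[i],c[i],onz('wrist',c[i],.069,m))
E
```

```text
[ 0.4461967  -0.28050413  0.17458517]
[ 272  209   63   83 2194] [305.58979034 252.65268915] [ 0.45955871 -0.28469     0.069     ]
[ 270  354  100   46 4414] [319.58971454 377.37834164] [ 0.56106201 -0.26873182  0.069     ]
```

>>> drive_tool(
  deltas=[
    {"gripper": 0,"offset": [0.001,0,0.03],"angular": [0,0,0]},
    {"gripper": 0,"offset": [0.001,0,0.044],"angular": [0,0,0]},
    {"gripper": 0,"offset": [0.001,0,0.044],"angular": [0,0,0]},
    {"gripper": 255,"offset": [0.001,0,0.044],"angular": [0,0,0]},
    {"gripper": 255,"offset": [0.001,0,0.044],"angular": [0,0,0]},
  ],
)

```text
t: 10.3
eef_pos: [0.4446, -0.2814, 0.1306]
tool_rot: [0.001, -0.031, 1.0, -0.0]
contact_force: [-0.4, 0.4, 0.1]
gripper_width: 0.695
grasp_force: 0.0
```

>>> drive_tool(
  deltas=[
    {"gripper": 255,"offset": [0,0,0],"angular": [0,0,0]},
    {"gripper": 255,"offset": [0,0,0],"angular": [0,0,0]},
    {"gripper": 255,"offset": [0,0,0],"angular": [0,0,0]},
    {"gripper": 255,"offset": [0,0,0],"angular": [0,0,0]},
    {"gripper": 255,"offset": [0,0,0],"angular": [0,0,0]},
  ],
)

```text
t: 10.8
eef_pos: [0.444, -0.2788, 0.1299]
tool_rot: [-0.0, -0.032, 0.999, 0.002]
contact_force: [-1.5, 8.1, 9.5]
gripper_width: 0.173
grasp_force: 24.6
```

>>> drive_tool(
  deltas=[
    {"gripper": 255,"offset": [-0.0078,0,-0.0207],"angular": [0,0,0]},
    {"gripper": 255,"offset": [-0.019,0,-0.0397],"angular": [0,0,0]},
    {"gripper": 255,"offset": [-0.0333,0,-0.0564],"angular": [0,0,0]},
    {"gripper": 255,"offset": [-0.0504,0,-0.0704],"angular": [0,0,0]},
    {"gripper": 255,"offset": [-0.0696,0,-0.0814],"angular": [0,0,0]},
  ],
)

```text
t: 11.3
eef_pos: [0.5123, -0.2746, 0.2109]
tool_rot: [-0.002, -0.031, 1.0, 0.002]
contact_force: [-0.4, 4.3, -5.0]
gripper_width: 0.171
grasp_force: 24.4
```

>>> drive_tool(
  deltas=[
    {"gripper": 255,"offset": [-0.0208,0,-0.0073],"angular": [0,0,0]},
    {"gripper": 255,"offset": [-0.0426,0,-0.0108],"angular": [0,0,0]},
    {"gripper": 255,"offset": [-0.0647,0,-0.0106],"angular": [0,0,0]},
    {"gripper": 255,"offset": [-0.0864,0,-0.0066],"angular": [0,0,0]},
    {"gripper": 255,"offset": [-0.1071,0,0.0012],"angular": [0,0,0]},
  ],
)

```text
t: 11.8
eef_pos: [0.6227, -0.2677, 0.211]
tool_rot: [0.002, -0.032, 0.999, 0.001]
contact_force: [0.8, 3.5, 3.4]
gripper_width: 0.165
grasp_force: 24.3
```

>>> drive_tool(
  deltas=[
    {"gripper": 255,"offset": [-0.0097,0,0.0052],"angular": [0,0,0]},
    {"gripper": 255,"offset": [-0.019,0,0.0112],"angular": [0,0,0]},
    {"gripper": 255,"offset": [-0.019,0,0.0112],"angular": [0,0,0]},
  ],
)

```text
t: 12.1
eef_pos: [0.6426, -0.2664, 0.1991]
tool_rot: [0.002, -0.033, 0.999, 0.001]
contact_force: [4.0, 5.5, 6.0]
gripper_width: 0.17
grasp_force: 25.5
```

>>> drive_tool(
  deltas=[
    {"gripper": 0,"offset": [0,0,0],"angular": [0,0,0]},
    {"gripper": 0,"offset": [0,0,0],"angular": [0,0,0]},
    {"gripper": 0,"offset": [0,0,0],"angular": [0,0,0]},
    {"gripper": 0,"offset": [0,0,-0.03],"angular": [0,0,0]},
    {"gripper": 0,"offset": [0,0,-0.08],"angular": [0,0,0]},
  ],
)

```text
t: 12.6
eef_pos: [0.6368, -0.2682, 0.2752]
tool_rot: [-0.004, -0.031, 1.0, 0.001]
contact_force: [1.6, -0.2, -0.2]
gripper_width: 0.987
grasp_force: 0.0
```

>>> drive_tool(
  deltas=[
    {"gripper": 0,"offset": [0.14,-0.03,0],"angular": [0,0,0.079]},
    {"gripper": 0,"offset": [0.14,-0.03,0],"angular": [0,0,0.079]},
    {"gripper": 0,"offset": [0.14,-0.03,0],"angular": [0,0,0.079]},
    {"gripper": 0,"offset": [0.14,-0.03,0],"angular": [0,0,0.079]},
    {"gripper": 0,"offset": [0.14,-0.03,0],"angular": [0,0,0.079]},
  ],
)

```text
t: 13.1
eef_pos: [0.5, -0.3083, 0.2788]
tool_rot: [0.0, 0.001, 1.0, 0.0]
contact_force: [1.1, 0.5, 0.9]
gripper_width: 1.003
grasp_force: 0.0
```

>>> drive_tool(
  deltas=[
    {"gripper": 0,"offset": [0,0,0.05],"angular": [0,0,0]},
    {"gripper": 0,"offset": [0,0,0.075],"angular": [0,0,0]},
    {"gripper": 0,"offset": [0,0,0.075],"angular": [0,0,0]},
    {"gripper": 0,"offset": [0,0,0.075],"angular": [0,0,0]},
  ],
)

```text
t: 13.5
eef_pos: [0.5023, -0.3073, 0.2036]
tool_rot: [-0.0, -0.001, 1.0, -0.0]
contact_force: [0.0, 0.0, 0.4]
gripper_width: 1.002
grasp_force: 0.0
```

```bash
python3 - <<'E'
from h import *
import pickle
im,m=snap('wrist','w_c3'); o=bot.get_obs(); print(o['eef_pos'],o['contact_force']); pickle.dump(m,open('m_c3.pkl','wb'))
k=im.max(2)<60; k[270:]=0
n,l,st,c=cv2.connectedComponentsWithStats(k.astype(np.uint8)); 
for i in range(1,n):
  if st[i,4]>60: print(st[i],c[i],onz('wrist',c[i],.014,m),comp(im,l==i,c[i],'wrist',m,.014))
E
```

```text
[ 0.50265746 -0.30773505  0.20451473] [ 0.93305648 -0.81635661  0.99233557]
[ 306  157   63   62 1558] [337.22593068 187.96084724] [ 0.49811413 -0.28719919  0.014     ] ([306, 157, 63, 62, 1558], [498.9, -287.4], [55.1, 56.5], [499.0, -287.5])
[210 257  14  13 127] [217.73228346 264.16535433] [ 0.5738126  -0.39935945  0.014     ] ([210, 257, 14, 13, 127], [582.4, -402.0], [12.3, 35.4], [572.9, -401.0])
[404 257  14  13 130] [409.16923077 264.1       ] [ 0.57361689 -0.2167336   0.014     ] ([404, 257, 14, 13, 130], [586.0, -212.5], [12.7, 43.0], [572.8, -215.0])
```

>>> drive_tool(
  deltas=[
    {"gripper": 45,"offset": [0.0038,0.0203,0],"angular": [0,0,0]},
    {"gripper": 45,"offset": [0.0038,0.0203,0.04],"angular": [0,0,0]},
    {"gripper": 45,"offset": [0.0038,0.0203,0.08],"angular": [0,0,0]},
    {"gripper": 45,"offset": [0.0038,0.0203,0.1],"angular": [0,0,0]},
    {"gripper": 45,"offset": [0.0038,0.0203,0.1],"angular": [0,0,0]},
  ],
  grip_force=25,
)

```text
t: 14.05
eef_pos: [0.4974, -0.2867, 0.1024]
tool_rot: [-0.001, -0.0, 1.0, 0.0]
contact_force: [-0.3, 0.8, 1.0]
gripper_width: 0.823
grasp_force: 0.0
```

```bash
python3 - <<'E'
from h import *
o=bot.get_obs(); im,m=snap('wrist','w_c4'); print(o['eef_pos'],o['contact_force'],o['gripper_width'])
E
```

```text
[ 0.49742312 -0.28674206  0.1024132 ] [-0.3382365   0.77747128  0.99751854] 0.8229339322169473
```

View pics/w_c4.png

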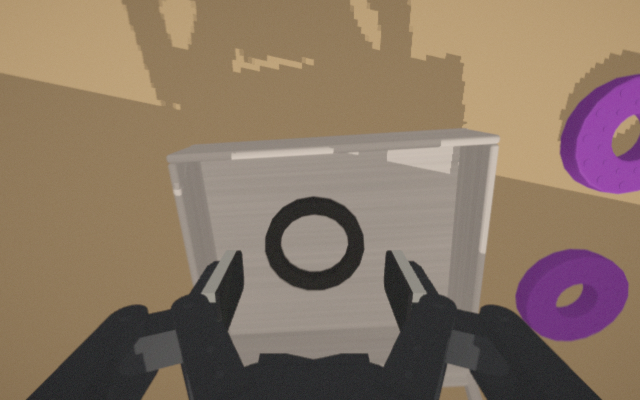

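The lid is open with no bars over the tray. The seal, at (314,243), lies centred between the pads.

>>> drive_tool(
  deltas=[
    {"gripper": 45,"offset": [-0.0015,-0.0005,0.012],"angular": [0,0,0]},
    {"gripper": 45,"offset": [-0.0015,-0.0005,0.022],"angular": [0,0,0]},
    {"gripper": 45,"offset": [-0.0015,-0.0005,0.022],"angular": [0,0,0]},
    {"gripper": 255,"offset": [-0.0015,-0.0005,0.022],"angular": [0,0,0]},
    {"gripper": 255,"offset": [-0.0015,-0.0005,0.022],"angular": [0,0,0]},
  ],
)

```text
t: 14.6
eef_pos: [0.5004, -0.2906, 0.0844]
tool_rot: [0.002, 0.001, 1.0, -0.002]
contact_force: [-1.8, -10.6, 25.5]
gripper_width: 0.519
grasp_force: 24.1
```

>>> drive_tool(
  deltas=[
    {"gripper": 255,"offset": [0,0,0],"angular": [0,0,0]},
    {"gripper": 255,"offset": [0,0,0],"angular": [0,0,0]},
    {"gripper": 255,"offset": [0,0,0],"angular": [0,0,0]},
  ],
)

```text
t: 14.9
eef_pos: [0.5023, -0.293, 0.0864]
tool_rot: [0.005, 0.002, 1.0, -0.004]
contact_force: [-4.9, -5.0, 33.6]
gripper_width: 0.005
grasp_force: 18.0
```

>>> drive_tool(
  deltas=[
    {"gripper": 255,"offset": [0,0,-0.03],"angular": [0,0,0]},
    {"gripper": 45,"offset": [0,0,-0.05],"angular": [0,0,0]},
    {"gripper": 45,"offset": [0,0,-0.05],"angular": [0,0,0]},
    {"gripper": 45,"offset": [0,0,-0.05],"angular": [0,0,0]},
    {"gripper": 45,"offset": [0,0,-0.05],"angular": [0,0,0]},
  ],
)

```text
t: 15.4
eef_pos: [0.4986, -0.2874, 0.1308]
tool_rot: [-0.001, -0.0, 1.0, 0.0]
contact_force: [-0.4, -0.2, -0.4]
gripper_width: 0.678
grasp_force: 0.0
```

```bash
python3 - <<'E'
from h import *
o=bot.get_obs(); im,m=snap('wrist','w_c5'); print(o['eef_pos'],o['tool_rot'],o['contact_force'],o['gripper_width'])
k=im.max(2)<60; k[:100]=0
n,l,st,c=cv2.connectedComponentsWithStats(k.astype(np.uint8)); 
for i in range(1,n):
  if st[i,4]>60: print(st[i],c[i],comp(im,l==i,c[i],'wrist',m,.014))
E
```

```text
[ 0.49858374 -0.28735168  0.13076367] [-5.00381741e-04 -2.67238538e-04  9.99999798e-01  2.85544896e-04] [-0.40885358 -0.24156384 -0.43558667] 0.6776004392236891
[ 292  186   85   80 2921] [334.2194454  226.09551523] ([292, 186, 85, 80, 2921], [500.4, -274.6], [55.4, 57.6], [500.4, -274.7])
[   36   248   555   152 32954] [315.32772956 353.74124537] ([36, 248, 555, 152, 32954], [310.9, -287.6], [324.5, 399.4], [650.3, -288.4])
```

>>> drive_tool(
  deltas=[
    {"gripper": 45,"offset": [-0.0018,0.0128,0.0],"angular": [0,0,0]},
    {"gripper": 45,"offset": [-0.0018,0.0128,0.03],"angular": [0,0,0]},
    {"gripper": 45,"offset": [-0.0018,0.0128,0.05],"angular": [0,0,0]},
    {"gripper": 45,"offset": [-0.0018,0.0128,0.058],"angular": [0,0,0]},
    {"gripper": 45,"offset": [-0.0018,0.0128,0.058],"angular": [0,0,0]},
  ],
)

```text
t: 15.95
eef_pos: [0.5001, -0.2739, 0.0721]
tool_rot: [-0.001, -0.0, 1.0, 0.001]
contact_force: [0.4, -0.9, -0.2]
gripper_width: 0.823
grasp_force: 0.0
```

>>> drive_tool(
  deltas=[
    {"gripper": 70,"offset": [0,0,0],"angular": [0,0,0]},
    {"gripper": 70,"offset": [0,0,0],"angular": [0,0,0]},
    {"gripper": 90,"offset": [0,0,0],"angular": [0,0,0]},
    {"gripper": 90,"offset": [0,0,0],"angular": [0,0,0]},
    {"gripper": 90,"offset": [0,0,0],"angular": [0,0,0]},
  ],
)

```text
t: 16.45
eef_pos: [0.5014, -0.2752, 0.0747]
tool_rot: [0.001, -0.0, 1.0, -0.0]
contact_force: [-1.3, 1.3, 4.6]
gripper_width: 0.657
grasp_force: 25.7
```

>>> drive_tool(
  deltas=[
    {"gripper": 120,"offset": [0,0,-0.02],"angular": [0,0,0]},
    {"gripper": 120,"offset": [0,0,-0.06],"angular": [0,0,0]},
    {"gripper": 120,"offset": [0,0,-0.1],"angular": [0,0,0]},
    {"gripper": 120,"offset": [0,0,-0.125],"angular": [0,0,0]},
    {"gripper": 120,"offset": [0,0,-0.125],"angular": [0,0,0]},
  ],
)

```text
t: 16.95
eef_pos: [0.5027, -0.2762, 0.203]
tool_rot: [0.004, 0.0, 1.0, -0.001]
contact_force: [0.4, 0.1, -0.3]
gripper_width: 0.658
grasp_force: 27.1
```

```bash
python3 - <<'E'
from h import *
o=bot.get_obs(); im,m=snap('wrist','w_g2'); print(o['eef_pos'],o['gripper_width'],o['grasp_force'])
z=o['eef_pos'][2]-.0607
# hole of ring: bright region inside
cv2.imwrite('pics/g2c.png',im)
g=np.mgrid[:400,:640]; k=(im.max(2)>75)&(np.hypot(g[1]-316,g[0]-262)<60)
n,l,st,c=cv2.connectedComponentsWithStats(k.astype(np.uint8)); 
for i in range(1,n):
  if st[i,4]>150: print(st[i],c[i],comp(im,l==i,c[i],'wrist',m,z),comp(im,l==i,c[i],'wrist',m,z-.01))
E
```

```text
[ 0.5027264  -0.2761723   0.20295213] 0.6581999673142443 27.12491118349135
[258 203 117  47 895] [324.45139665 217.89273743] ([258, 203, 117, 47, 895], [496.6, -276.3], [54.6, 56.4], [491.2, -275.9]) ([258, 203, 117, 47, 895], [502.3, -276.2], [58.8, 60.8], [496.4, -275.9])
[ 275  231   78   65 3938] [313.49314373 262.62138141] ([275, 231, 78, 65, 3938], [499.7, -277.1], [34.9, 37.5], [499.1, -277.1]) ([275, 231, 78, 65, 3938], [505.6, -277.1], [37.6, 40.4], [504.9, -277.1])
[274 284  96  38 445] [329.55955056 310.84269663] ([274, 284, 96, 38, 445], [511.0, -274.8], [44.3, 50.2], [517.3, -273.4]) ([274, 284, 96, 38, 445], [517.8, -274.6], [47.7, 54.1], [524.5, -273.1])
```

```bash
python3 - <<'E'
from h import *
o=bot.get_obs(); m=optics.camera_model('wrist'); z=o['eef_pos'][2]-.0607; print(o['eef_pos'])
print(onz('wrist',(313.5,230.5),z,m)[0]+.02, onz('wrist',(313.5,295.5),z-.01,m)[0]-.02)
# outer: near bottom edge / far top edge by dark rows on centre column
im=cv2.imread('pics/w_g2.png'); print(im[195:330:3,313].max(1).tolist())
E
```

```text
[ 0.50178596 -0.27542447  0.20078026]
0.5011083671609224 0.503606591192736
[164, 169, 164, 165, 163, 48, 42, 59, 58, 59, 59, 62, 100, 164, 162, 166, 164, 166, 154, 149, 150, 151, 151, 158, 163, 162, 163, 162, 157, 157, 156, 156, 157, 115, 47, 39, 40, 56, 64, 66, 67, 126, 155, 152, 155]
```

>>> drive_tool(
  deltas=[
    {"gripper": 120,"offset": [0,0.25,0],"angular": [0,0,0]},
    {"gripper": 120,"offset": [0,0.25,0],"angular": [0,0,0]},
    {"gripper": 120,"offset": [0,0.25,0],"angular": [0,0,0]},
    {"gripper": 120,"offset": [0,0.25,0],"angular": [0,0,0]},
    {"gripper": 120,"offset": [0,0.25,0],"angular": [0,0,0]},
  ],
)

```text
t: 17.5
eef_pos: [0.4997, -0.023, 0.1975]
tool_rot: [-0.001, -0.0, 1.0, -0.0]
contact_force: [0.5, 0.4, -0.1]
gripper_width: 0.651
grasp_force: 27.1
```

>>> drive_tool(
  deltas=[
    {"gripper": 120,"offset": [0.03,0.24,0],"angular": [0,0,0]},
    {"gripper": 120,"offset": [0.03,0.24,0],"angular": [0,0,0]},
    {"gripper": 120,"offset": [0.03,0.24,0],"angular": [0,0,0]},
    {"gripper": 120,"offset": [0.03,0.24,0],"angular": [0,0,0]},
    {"gripper": 120,"offset": [0.03,0.24,0],"angular": [0,0,0]},
  ],
)

```text
t: 18.0
eef_pos: [0.4691, 0.2178, 0.1975]
tool_rot: [-0.001, -0.001, 1.0, -0.0]
contact_force: [0.3, 0.5, 0.1]
gripper_width: 0.655
grasp_force: 27.1
```

>>> drive_tool(
  deltas=[
    {"gripper": 120,"offset": [0,0.037,0],"angular": [0,0,0]},
    {"gripper": 120,"offset": [0,0.037,0],"angular": [0,0,0]},
    {"gripper": 120,"offset": [0,0.037,0],"angular": [0,0,0]},
  ],
)

```text
t: 18.3
eef_pos: [0.4698, 0.2525, 0.1973]
tool_rot: [-0.001, -0.001, 1.0, -0.001]
contact_force: [-0.6, -0.5, 0.1]
gripper_width: 0.654
grasp_force: 27.1
```

>>> drive_tool(
  deltas=[
    {"gripper": 120,"offset": [-0.0007,-0.001,0.04],"angular": [0,0,0]},
    {"gripper": 120,"offset": [-0.0007,-0.001,0.06],"angular": [0,0,0]},
    {"gripper": 120,"offset": [-0.0007,-0.001,0.068],"angular": [0,0,0]},
    {"gripper": 120,"offset": [-0.0007,-0.001,0.068],"angular": [0,0,0]},
    {"gripper": 120,"offset": [-0.0007,-0.001,0.068],"angular": [0,0,0]},
  ],
)

```text
t: 18.8
eef_pos: [0.4719, 0.2505, 0.131]
tool_rot: [0.0, 0.001, 1.0, 0.0]
contact_force: [0.9, 0.4, -0.8]
gripper_width: 0.66
grasp_force: 27.1
```

>>> drive_tool(
  deltas=[
    {"gripper": 120,"offset": [0,0,0.002],"angular": [0,0,0]},
    {"gripper": 120,"offset": [0,0,0.004],"angular": [0,0,0]},
    {"gripper": 120,"offset": [0,0,0.006],"angular": [0,0,0]},
    {"gripper": 120,"offset": [0,0,0.006],"angular": [0,0,0]},
  ],
)

```text
t: 19.2
eef_pos: [0.4712, 0.2511, 0.1244]
tool_rot: [-0.0, -0.0, 1.0, 0.0]
contact_force: [-0.4, 0.1, 0.6]
gripper_width: 0.655
grasp_force: 27.1
```

>>> drive_tool(
  deltas=[
    {"gripper": 120,"offset": [0.0,0,0.001],"angular": [0,0,0]},
    {"gripper": 120,"offset": [0.0,0,0.002],"angular": [0,0,0]},
    {"gripper": 120,"offset": [0.0,0,0.002],"angular": [0,0,0]},
  ],
)

```text
t: 19.5
eef_pos: [0.4714, 0.2511, 0.1227]
tool_rot: [-0.0, -0.0, 1.0, 0.0]
contact_force: [-1.1, -0.0, 4.4]
gripper_width: 0.657
grasp_force: 27.5
```

Contact at 0.1227, as predicted. I'll release, retreat, and check.

>>> drive_tool(
  deltas=[
    {"gripper": 0,"offset": [0,0,0],"angular": [0,0,0]},
    {"gripper": 0,"offset": [0,0,0],"angular": [0,0,0]},
    {"gripper": 0,"offset": [0,0,0],"angular": [0,0,0]},
    {"gripper": 0,"offset": [0,0,-0.03],"angular": [0,0,0]},
    {"gripper": 0,"offset": [0,0,-0.08],"angular": [0,0,0]},
  ],
)

```text
t: 20.0
eef_pos: [0.4695, 0.2501, 0.2006]
tool_rot: [-0.003, -0.0, 1.0, -0.002]
contact_force: [0.8, 0.8, 0.7]
gripper_width: 1.001
grasp_force: 0.0
```

>>> drive_tool(
  deltas=[
    {"gripper": 0,"offset": [-0.03,0,-0.01],"angular": [0,0,0]},
    {"gripper": 0,"offset": [-0.03,0,-0.01],"angular": [0,0,0]},
    {"gripper": 0,"offset": [-0.03,0,-0.01],"angular": [0,0,0]},
    {"gripper": 0,"offset": [-0.03,0,-0.01],"angular": [0,0,0]},
  ],
)

```text
t: 20.4
eef_pos: [0.5, 0.2508, 0.2112]
tool_rot: [-0.001, -0.0, 1.0, -0.001]
contact_force: [-0.1, -0.3, -1.0]
gripper_width: 0.998
grasp_force: 0.0
```

```bash
python3 - <<'E'
from h import *
im,m=snap('wrist','w_st6'); o=bot.get_obs(); print(o['eef_pos'],o['contact_force'])
g=np.mgrid[:400,:640]; k=(im.max(2)<80); k[255:]=0
n,l,st,c=cv2.connectedComponentsWithStats(k.astype(np.uint8)); 
for i in range(1,n):
  if st[i,4]>60: print(st[i],comp(im,l==i,c[i],'wrist',m,.062))
h=cv2.cvtColor(im,cv2.COLOR_BGR2HSV)
mk=(h[...,1]<60)&(h[...,2]>60); mk[250:]=0
print('foot',comp(im,mk,(315,165),'wrist',m,.006))
E
```

```text
[0.49998316 0.25083695 0.21115034] [-0.27502715 -0.25677844  0.22934806]
[ 276  131   77   77 2481] ([276, 131, 77, 77, 2481], [471.0, 250.3], [55.6, 56.7], [471.0, 250.3])
foot ([288, 144, 54, 52, 2186], [482.8, 250.5], [48.2, 49.1], [482.5, 250.5])
```

The seal is centred at (0.471, 0.250) on the stand axis. Next, the funnel: I'll put the camera directly above it.

>>> drive_tool(
  deltas=[
    {"gripper": 0,"offset": [-0.15,-0.17,-0.03],"angular": [0,0,0]},
    {"gripper": 0,"offset": [-0.15,-0.17,-0.03],"angular": [0,0,0]},
    {"gripper": 0,"offset": [-0.15,-0.17,-0.03],"angular": [0,0,0]},
    {"gripper": 0,"offset": [-0.15,-0.17,-0.03],"angular": [0,0,0]},
    {"gripper": 0,"offset": [-0.15,-0.17,-0.03],"angular": [0,0,0]},
  ],
)

```text
t: 20.95
eef_pos: [0.6527, 0.0768, 0.242]
tool_rot: [-0.0, 0.002, 1.0, -0.001]
contact_force: [0.7, -0.2, -0.2]
gripper_width: 1.001
grasp_force: 0.0
```

>>> drive_tool(
  deltas=[
    {"gripper": 0,"offset": [-0.1,-0.11,0],"angular": [0,0,0]},
    {"gripper": 0,"offset": [-0.1,-0.11,0],"angular": [0,0,0]},
    {"gripper": 0,"offset": [-0.1,-0.11,0],"angular": [0,0,0]},
    {"gripper": 0,"offset": [-0.1,-0.11,0],"angular": [0,0,0]},
    {"gripper": 0,"offset": [-0.1,-0.11,0],"angular": [0,0,0]},
  ],
)

```text
t: 21.45
eef_pos: [0.7509, -0.0302, 0.2405]
tool_rot: [-0.001, 0.001, 1.0, -0.0]
contact_force: [0.2, -0.3, 0.3]
gripper_width: 0.999
grasp_force: 0.0
```

```bash
python3 - <<'E'
from h import *
im,m=snap('wrist','w_f1'); o=bot.get_obs(); print(o['eef_pos'])
h=cv2.cvtColor(im,cv2.COLOR_BGR2HSV)
for th in (50,70):
  mk=(h[...,1]<th)&(h[...,2]>70); mk[255:]=0
  n,l,st,c=cv2.connectedComponentsWithStats(mk.astype(np.uint8))
  for i in range(1,n):
    if st[i,4]>400: print(st[i],c[i],comp(im,l==i,c[i],'wrist',m,.06))
E
```

```text
[ 0.7505735  -0.02816071  0.24076723]
[  0   0  45  39 770] [16.30519481 14.43506494] ([0, 0, 45, 39, 770], [618.0, -250.7], [10.6, 117.3], [617.2, -240.3])
[ 282   66   71   74 3369] [317.34134758 102.11813595] ([282, 66, 71, 74, 3369], [675.3, -27.9], [54.6, 54.7], [675.3, -27.9])
[ 500  108   95   57 4311] [547.26745535 135.3776386 ] ([500, 108, 95, 57, 4311], [700.8, 156.8], [46.5, 78.0], [701.3, 156.2])
[  0   0  46  40 834] [16.41486811 14.62829736] ([0, 0, 46, 40, 834], [617.9, -250.5], [11.6, 109.6], [617.5, -240.0])
[ 281   66   73   74 3556] [317.35067492 102.23903262] ([281, 66, 73, 74, 3556], [675.4, -28.0], [55.3, 56.0], [675.6, -28.0])
[ 499  107   97   59 4497] [547.35512564 135.3117634 ] ([499, 107, 97, 59, 4497], [700.8, 156.7], [47.6, 79.2], [701.3, 156.2])
```

>>> drive_tool(
  deltas=[
    {"gripper": 0,"offset": [0.05,0,0],"angular": [0,0,0]},
    {"gripper": 0,"offset": [0.0752,0,0.03],"angular": [0,0,0]},
    {"gripper": 0,"offset": [0.0752,0,0.06],"angular": [0,0,0]},
    {"gripper": 0,"offset": [0.0752,0,0.06],"angular": [0,0,0]},
    {"gripper": 0,"offset": [0.0752,0,0.06],"angular": [0,0,0]},
  ],
  grip_force=25,
)

```text
t: 22.0
eef_pos: [0.676, -0.027, 0.1826]
tool_rot: [-0.0, -0.001, 1.0, 0.0]
contact_force: [-0.0, -0.2, 1.0]
gripper_width: 1.005
grasp_force: 0.0
```

>>> drive_tool(
  deltas=[
    {"gripper": 0,"offset": [0,0,0.03],"angular": [0,0,0]},
    {"gripper": 0,"offset": [0,0,0.06],"angular": [0,0,0]},
    {"gripper": 0,"offset": [0,0,0.083],"angular": [0,0,0]},
    {"gripper": 0,"offset": [0,0,0.083],"angular": [0,0,0]},
    {"gripper": 0,"offset": [0,0,0.083],"angular": [0,0,0]},
  ],
)

```text
t: 22.5
eef_pos: [0.6774, -0.0285, 0.101]
tool_rot: [0.001, -0.0, 1.0, 0.0]
contact_force: [0.1, -0.6, 0.9]
gripper_width: 1.0
grasp_force: 0.0
```

>>> drive_tool(
  deltas=[
    {"gripper": 120,"offset": [0,0,0],"angular": [0,0,0]},
    {"gripper": 120,"offset": [0,0,0],"angular": [0,0,0]},
    {"gripper": 120,"offset": [0,0,0],"angular": [0,0,0]},
    {"gripper": 120,"offset": [0,0,0],"angular": [0,0,0]},
    {"gripper": 120,"offset": [0,0,0],"angular": [0,0,0]},
  ],
)

```text
t: 23.0
eef_pos: [0.6774, -0.0288, 0.1015]
tool_rot: [0.002, -0.0, 1.0, 0.0]
contact_force: [-0.8, -0.1, 6.0]
gripper_width: 0.645
grasp_force: 25.9
```

>>> drive_tool(
  deltas=[
    {"gripper": 120,"offset": [0,0,-0.03],"angular": [0,0,0]},
    {"gripper": 120,"offset": [0,0,-0.07],"angular": [0,0,0]},
    {"gripper": 120,"offset": [0,0,-0.1],"angular": [0,0,0]},
    {"gripper": 120,"offset": [0.02,0.03,-0.1],"angular": [0,0,0]},
    {"gripper": 120,"offset": [0.045,0.06,-0.1],"angular": [0,0,0]},
  ],
)

```text
t: 23.5
eef_pos: [0.6322, 0.0306, 0.2016]
tool_rot: [0.002, 0.001, 1.0, 0.0]
contact_force: [0.4, 1.4, -1.8]
gripper_width: 0.64
grasp_force: 27.5
```

>>> drive_tool(
  deltas=[
    {"gripper": 120,"offset": [0.025,0.035,0],"angular": [0,0,0]},
    {"gripper": 120,"offset": [0.05,0.07,0],"angular": [0,0,0]},
    {"gripper": 120,"offset": [0.075,0.105,0],"angular": [0,0,0]},
    {"gripper": 120,"offset": [0.1,0.14,0],"angular": [0,0,0]},
    {"gripper": 120,"offset": [0.12,0.165,0],"angular": [0,0,0]},
  ],
)

```text
t: 24.0
eef_pos: [0.5095, 0.1987, 0.2]
tool_rot: [0.0, -0.001, 1.0, 0.001]
contact_force: [0.0, 0.3, -1.1]
gripper_width: 0.639
grasp_force: 27.5
```

>>> drive_tool(
  deltas=[
    {"gripper": 120,"offset": [0.02,0.03,0],"angular": [0,0,0]},
    {"gripper": 120,"offset": [0.039,0.055,0],"angular": [0,0,0]},
    {"gripper": 120,"offset": [0.039,0.055,0],"angular": [0,0,0]},
    {"gripper": 120,"offset": [0.039,0.055,0],"angular": [0,0,0]},
  ],
)

```text
t: 24.4
eef_pos: [0.4719, 0.2516, 0.1999]
tool_rot: [0.0, -0.001, 1.0, 0.0]
contact_force: [0.4, 0.1, -0.5]
gripper_width: 0.645
grasp_force: 27.5
```

>>> drive_tool(
  deltas=[
    {"gripper": 120,"offset": [-0.001,-0.0005,0.015],"angular": [0,0,0]},
    {"gripper": 120,"offset": [-0.001,-0.0005,0.028],"angular": [0,0,0]},
    {"gripper": 120,"offset": [-0.001,-0.0005,0.033],"angular": [0,0,0]},
    {"gripper": 120,"offset": [-0.001,-0.0005,0.033],"angular": [0,0,0]},
    {"gripper": 120,"offset": [-0.001,-0.0005,0.033],"angular": [0,0,0]},
  ],
)

```text
t: 24.9
eef_pos: [0.4735, 0.2502, 0.1665]
tool_rot: [0.0, 0.0, 1.0, -0.0]
contact_force: [0.3, -0.5, -0.8]
gripper_width: 0.644
grasp_force: 27.5
```

>>> drive_tool(
  deltas=[
    {"gripper": 120,"offset": [0,0,0.001],"angular": [0,0,0]},
    {"gripper": 120,"offset": [0,0,0.002],"angular": [0,0,0]},
    {"gripper": 120,"offset": [0,0,0.003],"angular": [0,0,0]},
    {"gripper": 120,"offset": [0,0,0.003],"angular": [0,0,0]},
  ],
)

```text
t: 25.3
eef_pos: [0.4732, 0.2507, 0.1635]
tool_rot: [0.0, -0.0, 1.0, 0.0]
contact_force: [0.1, 0.5, -1.5]
gripper_width: 0.64
grasp_force: 27.5
```

>>> drive_tool(
  deltas=[
    {"gripper": 120,"offset": [0,0,0.001],"angular": [0,0,0]},
    {"gripper": 120,"offset": [0,0,0.0015],"angular": [0,0,0]},
    {"gripper": 120,"offset": [0,0,0.0015],"angular": [0,0,0]},
  ],
)

```text
t: 25.6
eef_pos: [0.4733, 0.2507, 0.1634]
tool_rot: [0.0, -0.0, 1.0, 0.0]
contact_force: [-4.2, -1.8, 14.6]
gripper_width: 0.642
grasp_force: 28.8
```

>>> drive_tool(
  deltas=[
    {"gripper": 0,"offset": [0,0,0],"angular": [0,0,0]},
    {"gripper": 0,"offset": [0,0,0],"angular": [0,0,0]},
    {"gripper": 0,"offset": [0,0,0],"angular": [0,0,0]},
    {"gripper": 0,"offset": [0,0,-0.03],"angular": [0,0,0]},
    {"gripper": 0,"offset": [0,0,-0.08],"angular": [0,0,0]},
  ],
)

```text
t: 26.1
eef_pos: [0.4713, 0.2497, 0.2399]
tool_rot: [-0.003, -0.0, 1.0, -0.002]
contact_force: [1.4, 0.2, -0.1]
gripper_width: 1.001
grasp_force: 0.0
```

>>> drive_tool(
  deltas=[
    {"gripper": 0,"offset": [0,0,-0.04],"angular": [0,0,0]},
    {"gripper": 0,"offset": [-0.04,0,-0.06],"angular": [0,0,0]},
    {"gripper": 0,"offset": [-0.078,0,-0.06],"angular": [0,0,0]},
    {"gripper": 0,"offset": [-0.078,0,-0.06],"angular": [0,0,0]},
    {"gripper": 0,"offset": [-0.078,0,-0.06],"angular": [0,0,0]},
  ],
)

```text
t: 26.6
eef_pos: [0.5513, 0.2502, 0.3012]
tool_rot: [-0.0, 0.0, 1.0, -0.0]
contact_force: [-0.3, 0.7, 0.2]
gripper_width: 0.999
grasp_force: 0.0
```

```bash
python3 - <<'E'
from h import *
im,m=snap('wrist','w_st7'); o=bot.get_obs(); print(o['eef_pos'])
h=cv2.cvtColor(im,cv2.COLOR_BGR2HSV)
cv2.imwrite('pics/st7.png',im)
g=cv2.GaussianBlur(cv2.cvtColor(im,cv2.COLOR_BGR2GRAY),(3,3),0)
c=cv2.HoughCircles(g,cv2.HOUGH_GRADIENT,1,5,param1=80,param2=18,minRadius=20,maxRadius=70)
for u,v,r in (c[0][:10] if c is not None else []): print(u,v,r,onz('wrist',(u,v),.122,m).round(4),onz('wrist',(u,v),.006,m).round(4))
E
```

```text
[0.55043674 0.25046557 0.30104772]
314.5 98.5 29.9 [0.4724 0.2502 0.122 ] [0.4723 0.2505 0.006 ]
318.5 94.5 35.5 [0.4694 0.2533 0.122 ] [0.468 0.255 0.006]
313.5 92.5 29.4 [0.468  0.2495 0.122 ] [0.4659 0.2493 0.006 ]
307.5 100.5 33.0 [0.4738 0.2448 0.122 ] [0.4744 0.2425 0.006 ]
89.5 90.5 38.2 [0.4664 0.0784 0.122 ] [ 0.4636 -0.0016  0.006 ]
312.5 103.5 35.2 [0.476  0.2487 0.122 ] [0.4777 0.2482 0.006 ]
193.5 191.5 24.6 [0.547  0.1478 0.122 ] [0.5818 0.1003 0.006 ]
319.5 103.5 33.0 [0.476  0.2541 0.122 ] [0.4777 0.2561 0.006 ]
85.5 93.5 42.7 [0.4686 0.0749 0.122 ] [ 0.4667 -0.0068  0.006 ]
322.5 91.5 35.1 [0.4673 0.2564 0.122 ] [0.4648 0.2594 0.006 ]
```

The funnel rim is at (0.4724, 0.2502), well centred. Now the cover.

>>> drive_tool(
  deltas=[
    {"gripper": 0,"offset": [0.012,-0.238,0],"angular": [0,0,0]},
    {"gripper": 0,"offset": [0.012,-0.238,0.0],"angular": [0,0,0]},
    {"gripper": 0,"offset": [0.012,-0.238,0.0],"angular": [0,0,0]},
    {"gripper": 0,"offset": [0.012,-0.238,0.0],"angular": [0,0,0]},
    {"gripper": 0,"offset": [0.012,-0.238,0.0],"angular": [0,0,0]},
  ],
)

```text
t: 27.15
eef_pos: [0.5374, 0.0099, 0.3017]
tool_rot: [-0.001, 0.0, 1.0, 0.0]
contact_force: [1.2, 0.5, 0.6]
gripper_width: 1.001
grasp_force: 0.0
```

>>> drive_tool(
  deltas=[
    {"gripper": 0,"offset": [0,0,0.05],"angular": [0,0,0]},
    {"gripper": 0,"offset": [0,0,0.08],"angular": [0,0,0]},
    {"gripper": 0,"offset": [0,0,0.08],"angular": [0,0,0]},
    {"gripper": 0,"offset": [0,0,0.08],"angular": [0,0,0]},
  ],
)

```text
t: 27.55
eef_pos: [0.5386, 0.0131, 0.2221]
tool_rot: [-0.001, -0.001, 1.0, 0.0]
contact_force: [0.7, -0.1, 0.3]
gripper_width: 1.002
grasp_force: 0.0
```

```bash
python3 - <<'E'
from h import *
im,m=snap('wrist','w_k1'); o=bot.get_obs(); print(o['eef_pos'])
h=cv2.cvtColor(im,cv2.COLOR_BGR2HSV)
for th in (50,65):
  mk=(h[...,1]<th)&(h[...,2]>70); mk[255:]=0
  print(comp(im,mk,(315,100),'wrist',m,.013))
g=cv2.GaussianBlur(cv2.cvtColor(im,cv2.COLOR_BGR2GRAY),(3,3),0)
c=cv2.HoughCircles(g[:220],cv2.HOUGH_GRADIENT,1,4,param1=60,param2=10,minRadius=8,maxRadius=15)
for u,v,r in (c[0] if c is not None else []):
  if abs(u-315)<30: print(u,v,r,onz('wrist',(u,v),.039,m).round(4))
E
```

```text
[0.53954186 0.0131631  0.22309382]
([274, 56, 79, 83, 5027], [459.8, 12.1], [67.1, 67.3], [459.7, 12.1])
([274, 56, 79, 83, 5125], [459.8, 12.0], [67.7, 67.9], [459.8, 12.1])
313.5 98.5 11.8 [0.4596 0.0124 0.039 ]
```

>>> drive_tool(
  deltas=[
    {"gripper": 0,"offset": [0.045,0,0],"angular": [0,0,0]},
    {"gripper": 0,"offset": [0.0795,0,0.03],"angular": [0,0,0]},
    {"gripper": 0,"offset": [0.0795,0,0.06],"angular": [0,0,0]},
    {"gripper": 0,"offset": [0.0795,0,0.06],"angular": [0,0,0]},
    {"gripper": 0,"offset": [0.0795,0,0.06],"angular": [0,0,0]},
  ],
  grip_force=30,
)

```text
t: 28.1
eef_pos: [0.4612, 0.013, 0.1635]
tool_rot: [0.001, -0.0, 1.0, 0.0]
contact_force: [0.7, 1.0, 0.1]
gripper_width: 1.004
grasp_force: 0.0
```

>>> drive_tool(
  deltas=[
    {"gripper": 0,"offset": [0,0,0.03],"angular": [0,0,0]},
    {"gripper": 0,"offset": [0,0,0.06],"angular": [0,0,0]},
    {"gripper": 0,"offset": [0,0,0.071],"angular": [0,0,0]},
    {"gripper": 0,"offset": [0,0,0.071],"angular": [0,0,0]},
    {"gripper": 0,"offset": [0,0,0.071],"angular": [0,0,0]},
  ],
)

```text
t: 28.6
eef_pos: [0.461, 0.0126, 0.0922]
tool_rot: [0.001, -0.0, 1.0, 0.0]
contact_force: [-0.3, 0.5, 0.5]
gripper_width: 0.997
grasp_force: 0.0
```

>>> drive_tool(
  deltas=[
    {"gripper": 230,"offset": [0,0,0],"angular": [0,0,0]},
    {"gripper": 230,"offset": [0,0,0],"angular": [0,0,0]},
    {"gripper": 230,"offset": [0,0,0],"angular": [0,0,0]},
    {"gripper": 230,"offset": [0,0,0],"angular": [0,0,0]},
    {"gripper": 230,"offset": [0,0,0],"angular": [0,0,0]},
  ],
)

```text
t: 29.1
eef_pos: [0.4598, 0.0127, 0.0912]
tool_rot: [0.0, -0.0, 1.0, 0.0]
contact_force: [-1.5, 0.4, 5.9]
gripper_width: 0.195
grasp_force: 29.1
```

>>> drive_tool(
  deltas=[
    {"gripper": 240,"offset": [0,0,0],"angular": [0,0,0]},
    {"gripper": 240,"offset": [0,0,0],"angular": [0,0,0]},
    {"gripper": 240,"offset": [0,0,0],"angular": [0,0,0]},
    {"gripper": 240,"offset": [0,0,0],"angular": [0,0,0]},
  ],
)

```text
t: 29.5
eef_pos: [0.4598, 0.0127, 0.0912]
tool_rot: [0.0, -0.0, 1.0, 0.0]
contact_force: [-0.9, -0.5, 5.0]
gripper_width: 0.194
grasp_force: 29.1
```

>>> drive_tool(
  deltas=[
    {"gripper": 240,"offset": [0,0,-0.03],"angular": [0,0,0]},
    {"gripper": 240,"offset": [0,0,-0.075],"angular": [0,0,0]},
    {"gripper": 240,"offset": [0,0,-0.12],"angular": [0,0,0]},
    {"gripper": 240,"offset": [0,0,-0.16],"angular": [0,0,0]},
    {"gripper": 240,"offset": [0,0,-0.175],"angular": [0,0,0]},
  ],
)

```text
t: 30.0
eef_pos: [0.461, 0.0125, 0.2695]
tool_rot: [0.003, 0.0, 1.0, 0.001]
contact_force: [0.5, 0.5, -1.4]
gripper_width: 0.198
grasp_force: 29.5
```

>>> drive_tool(
  deltas=[
    {"gripper": 240,"offset": [-0.003,0.04,0],"angular": [0,0,0]},
    {"gripper": 240,"offset": [-0.006,0.085,0],"angular": [0,0,0]},
    {"gripper": 240,"offset": [-0.009,0.13,0],"angular": [0,0,0]},
    {"gripper": 240,"offset": [-0.012,0.175,0],"angular": [0,0,0]},
    {"gripper": 240,"offset": [-0.0126,0.215,0],"angular": [0,0,0]},
  ],
)

```text
t: 30.5
eef_pos: [0.4719, 0.2298, 0.2657]
tool_rot: [-0.0, -0.001, 1.0, 0.0]
contact_force: [0.5, 0.4, -0.7]
gripper_width: 0.191
grasp_force: 29.6
```

>>> drive_tool(
  deltas=[
    {"gripper": 240,"offset": [0,0.015,0],"angular": [0,0,0]},
    {"gripper": 240,"offset": [0,0.023,0],"angular": [0,0,0]},
    {"gripper": 240,"offset": [0,0.023,0],"angular": [0,0,0]},
    {"gripper": 240,"offset": [0,0.023,0],"angular": [0,0,0]},
  ],
)

```text
t: 30.9
eef_pos: [0.4724, 0.2486, 0.2657]
tool_rot: [-0.0, 0.001, 1.0, -0.001]
contact_force: [-0.3, -1.2, -0.6]
gripper_width: 0.195
grasp_force: 29.6
```

```bash
python3 - <<'E'
from h import *
o=bot.get_obs(); im,m=snap('wrist','w_k2'); print(o['eef_pos'],o['tool_rot'],o['gripper_width'])
h=cv2.cvtColor(im,cv2.COLOR_BGR2HSV)
cv2.imwrite('pics/k2s.png',optics.read_camera('scene'))
E
```

```text
[0.47237345 0.24859249 0.26572919] [-2.27273178e-04  1.00992030e-03  9.99999319e-01 -5.39608719e-04] 0.19501809865356343
```

>>> drive_tool(
  deltas=[
    {"gripper": 240,"offset": [0,0.0018,0.03],"angular": [0,0,0]},
    {"gripper": 240,"offset": [0,0.0018,0.044],"angular": [0,0,0]},
    {"gripper": 240,"offset": [0,0.0018,0.044],"angular": [0,0,0]},
    {"gripper": 240,"offset": [0,0.0018,0.044],"angular": [0,0,0]},
    {"gripper": 240,"offset": [0,0.0018,0.044],"angular": [0,0,0]},
  ],
)

```text
t: 31.5
eef_pos: [0.4729, 0.2521, 0.223]
tool_rot: [0.001, 0.0, 1.0, 0.0]
contact_force: [0.1, 0.3, -1.8]
gripper_width: 0.196
grasp_force: 29.6
```

>>> drive_tool(
  deltas=[
    {"gripper": 240,"offset": [0,-0.001,0.004],"angular": [0,0,0]},
    {"gripper": 240,"offset": [0,-0.001,0.009],"angular": [0,0,0]},
    {"gripper": 240,"offset": [0,-0.001,0.013],"angular": [0,0,0]},
    {"gripper": 240,"offset": [0,-0.001,0.016],"angular": [0,0,0]},
    {"gripper": 240,"offset": [0,-0.001,0.016],"angular": [0,0,0]},
  ],
)

```text
t: 32.0
eef_pos: [0.4722, 0.2514, 0.2056]
tool_rot: [-0.0, -0.0, 1.0, -0.0]
contact_force: [0.5, 0.6, -0.8]
gripper_width: 0.196
grasp_force: 29.7
```

>>> drive_tool(
  deltas=[
    {"gripper": 240,"offset": [0,0,0.001],"angular": [0,0,0]},
    {"gripper": 240,"offset": [0,0,0.0015],"angular": [0,0,0]},
    {"gripper": 240,"offset": [0,0,0.0015],"angular": [0,0,0]},
  ],
)

```text
t: 32.3
eef_pos: [0.4725, 0.2515, 0.2052]
tool_rot: [0.0, -0.0, 1.0, 0.0]
contact_force: [-2.1, -1.4, 7.0]
gripper_width: 0.193
grasp_force: 30.3
```

>>> drive_tool(
  deltas=[
    {"gripper": 0,"offset": [0,0,0],"angular": [0,0,0]},
    {"gripper": 0,"offset": [0,0,0],"angular": [0,0,0]},
    {"gripper": 0,"offset": [0,0,0],"angular": [0,0,0]},
    {"gripper": 0,"offset": [0,0,0],"angular": [0,0,0]},
    {"gripper": 0,"offset": [0,0,0],"angular": [0,0,0]},
  ],
)

```text
t: 32.8
eef_pos: [0.4722, 0.2514, 0.2043]
tool_rot: [-0.0, -0.0, 1.0, -0.0]
contact_force: [0.3, 0.6, -0.7]
gripper_width: 0.997
grasp_force: 0.0
```

>>> drive_tool(
  deltas=[
    {"gripper": 0,"offset": [0,0,-0.02],"angular": [0,0,0]},
    {"gripper": 0,"offset": [0,0,-0.06],"angular": [0,0,0]},
    {"gripper": 0,"offset": [0,0,-0.11],"angular": [0,0,0]},
    {"gripper": 0,"offset": [-0.05,0,-0.12],"angular": [0,0,0]},
    {"gripper": 0,"offset": [-0.078,0,-0.12],"angular": [0,0,0]},
  ],
)

```text
t: 33.3
eef_pos: [0.5532, 0.2519, 0.3284]
tool_rot: [0.003, -0.0, 1.0, 0.002]
contact_force: [-0.5, 0.4, -0.4]
gripper_width: 1.001
grasp_force: 0.0
```

>>> drive_tool(
  deltas=[
    {"gripper": 0,"offset": [0,0,0],"angular": [0,0,0]},
    {"gripper": 0,"offset": [0,0,0],"angular": [0,0,0]},
    {"gripper": 0,"offset": [0,0,0],"angular": [0,0,0]},
  ],
)

```text
t: 33.6
eef_pos: [0.5492, 0.2515, 0.3238]
tool_rot: [-0.001, -0.0, 1.0, -0.0]
contact_force: [0.8, -0.8, -0.8]
gripper_width: 0.997
grasp_force: 0.0
```

```bash
python3 - <<'E'
from h import *
im,m=snap('wrist','w_end'); o=bot.get_obs(); print(o['eef_pos'],o['t'],o['contact_force'])
h=cv2.cvtColor(im,cv2.COLOR_BGR2HSV)
mk=(h[...,1]<55)&(h[...,2]>70); mk[255:]=0
print(comp(im,mk,(315,100),'wrist',m,.127))
g=cv2.GaussianBlur(cv2.cvtColor(im,cv2.COLOR_BGR2GRAY),(3,3),0)
c=cv2.HoughCircles(g[:220],cv2.HOUGH_GRADIENT,1,4,param1=60,param2=12,minRadius=8,maxRadius=50)
for u,v,r in (c[0] if c is not None else [])[:8]:
  if abs(u-315)<30: print(u,v,r,onz('wrist',(u,v),.127,m).round(4),onz('wrist',(u,v),.153,m).round(4))
s,_=snap('scene','end_s')
a=cv2.resize(s[90:390,100:460],(480,400)); b=cv2.resize(im[0:260,190:450],(320,320)); b=np.vstack([b,np.zeros((80,320,3),np.uint8)])
cv2.imwrite('pics/final.png',np.hstack([a,b]))
E
```

```text
[0.54913031 0.25160684 0.32388148] 33.65 [-1.02040041  0.23482318  0.20399688]
([273, 57, 82, 87, 5481], [472.2, 250.8], [67.1, 67.5], [472.5, 251.0])
315.5 99.5 42.7 [0.4709 0.2523 0.127 ] [0.4709 0.2522 0.153 ]
310.5 99.5 43.8 [0.4709 0.2482 0.127 ] [0.4709 0.2485 0.153 ]
314.5 103.5 38.8 [0.4741 0.2515 0.127 ] [0.4737 0.2514 0.153 ]
319.5 99.5 46.6 [0.4709 0.2556 0.127 ] [0.4709 0.2552 0.153 ]
306.5 100.5 47.1 [0.4717 0.2449 0.127 ] [0.4716 0.2455 0.153 ]
```

View pics/final.png

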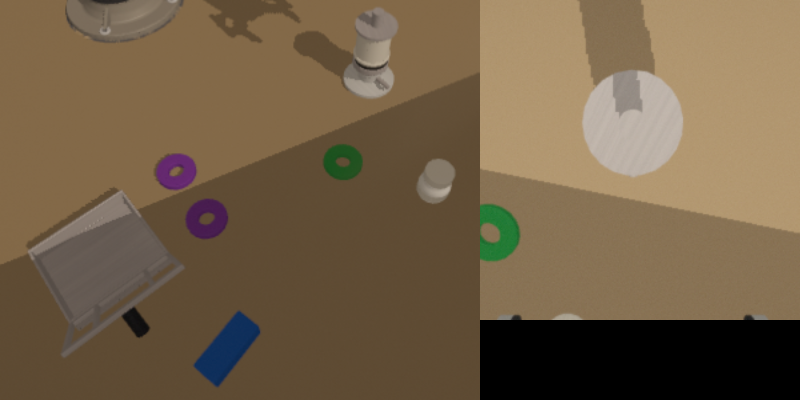

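The stack stands upright and level at (370,55), with the cover disc circular at (0.472, 0.251). The lid is open against its stop, and the jar and slide box are where they started. Handing in.

```bash
python3 -c "
from station import bot
print(bot.hand_in())"
```

```text
the job is handed in; nothing more can be done
None
```

The filter is assembled in order on its stand (screen, seal, funnel, cover), centred to about 2 mm by the wrist camera. The lid is open against its stop, the jar and slide box are untouched, and I handed in at about 34 s. On my first try at the seal the fingers slipped over it and moved it 13 mm inside the cassette, pressing with about 34 N at the wrist, before I gripped it lower.

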